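Clear the board press and cycle its clamp with the hooded pedal

TASK

Take the wooden scraper block by its handle and sweep the three board offcuts off the bed of the press into the tray at the bed's end, touching the offcuts only with the block, then stand the block upright in the middle of its grey mat and let go of it. Then, with the empty gripper, push the pedal under the hood right down to its stop, hold it there for two seconds so the clamp bar closes on the clear bed, and let it come up again. Leave the jar, the black box and the steel weight where they are.

Things in the scene. Friction and masses are not known exactly. Their poses are not given: they have to be found in the camera images.
- press: board press, fixed, its place and yaw vary: white block, steel bed on top, open aluminium tray at its -y end. Origin on the bench; in its frame (x to its back, y left, z up) the bed's top is at z 50, x -100..90, y -35..205 mm; the tray lies at y -165..-35. A lip on the bed's front edge (x -106..-100) rises 8 mm over the bed.
- bed_top (a point): centre of the press bed's steel top face (z 50 mm over the bench); axes as the press: the bed reaches 95 mm either way along x and 120 mm either way along y.
- tray_in (a point): centre of the tray's inner floor, 6 mm over the bench; axes as the press. Inside 185 (x) x 125 mm (y); walls 36 mm high on three sides. On its +y side there is no wall but the bed's edge, 62.5 mm away and 44 mm higher.
- clamp_bar (a joint): how far the aluminium clamp bar has come down, m: 0 raised, 0.04 closed on the bed. It spans the bed's rear strip (press x 59..85 mm), raised underside 40 mm and top 66 mm over the bed; 22 mm guide posts behind its ends (press x 85..107) reach 50 mm over the bed. The pedal drives it from under the bench.
- pedal_unit: grey pedal stand fixed left or right of the press, its open front facing its own -x. Origin: centre of its underside; x to its back, z up. Base 200 x 130 x 12 mm; two back posts x 76..90; flat slatted hood (gaps 18 mm) 130 mm wide, x -40..90, underside z 140, top 148 mm, over the whole pedal, so that the gripper must come in tilted from the open front.
- pedal_press (a point): point to push: middle of the pedal's ribbed top face, 23 mm behind its free front edge (the pedal is a dark steel plate 105 x 76 x 8 mm). About 60 mm over the bench when up, about 38 mm when fully down. Its axes turn with the pedal: x along the plate to the hinge, z out of the plate.
- pedal_axis (a point): middle of the pedal's hinge line (along y of the stand), 34 mm over the bench, at x = 60 mm of the stand; 82 mm from pedal_press.
- pedal (a joint): pedal angle, rad: 0 = up (sprung, plate sloping up 16 degrees towards its front), grows as it is pushed down, 0.26 = its stop. About 4 N to start, 11 N at the stop.
- mat: thin grey mat 180 x 180 x 4 mm fixed on the bench, on the side of the press away from the pedal; the scraper's place. Origin: centre of its underside.
- scraper: wooden scraper block, steel-shod: foot 130 (x) x 30 (y) x 24 mm, with an upright slab handle 70 (x) x 22 (y) mm in its middle up to z = 104 mm. Origin: centre of its underside; z up. Take the handle across its 22 mm (y). About 0.2 kg.
- strip_long: flat offcut of grey-brown mount board, 90 x 24 x 9 mm, lying on the press bed. Origin: centre of its underside; x along its length, z up.
- strip_mid: flat offcut of grey-brown mount board, 70 x 30 x 9 mm, lying on the press bed. Origin: centre of its underside; x along its length, z up.
- piece: flat offcut of grey-brown mount board, 60 x 40 x 9 mm, lying on the press bed. Origin: centre of its underside; x along its length, z up.
- jar: paste jar with lid, 60 mm diameter, 85 mm high, standing beyond the mat; leave alone. Origin: centre of its underside.
- archive_box: black archive box 100 x 160 x 60 mm behind the pedal stand; leave alone. Origin: centre of its underside.
- book_weight: dark steel book weight 50 x 100 x 30 mm on the bench in front of the pedal stand; leave alone. Origin: centre of its underside.
There are look-alikes about, which are no part of the job. There is more than one size of the scraper; the one meant has the size given above. Of the things shaped like the pedal_unit, the grey one is meant.

How it is judged:
On the way, in this order (a step that is already met when the one before it is completed fails the run):
1. all three offcuts are in the tray (y of strip_long in the frame of tray_in between -0.065 and 0.065 m and x of strip_long in the frame of tray_in between -0.095 and 0.095 m and z of strip_long in the frame of tray_in between -0.004 and 0.036 m and y of strip_mid in the frame of tray_in between -0.065 and 0.065 m and x of strip_mid in the frame of tray_in between -0.095 and 0.095 m and z of strip_mid in the frame of tray_in between -0.004 and 0.036 m and y of piece in the frame of tray_in between -0.065 and 0.065 m and x of piece in the frame of tray_in between -0.095 and 0.095 m and z of piece in the frame of tray_in between -0.004 and 0.036 m), for 0.2 s.
2. the scraper stands on its mat, let go (horizontal distance between scraper and mat below 0.035 m and angle between scraper's own z axis and vertical below 0.08 rad and z of scraper in the frame of mat below 0.009 m and contact force between the fingers and scraper below 0.3 N), for 0.2 s.
3. the gripper's fingers hold the pedal down at its stop (above 0.235 of 0.26 rad) and the clamp bar is closed (above 0.035 of 0.04 m) for 1.5 s (value of joint pedal above 0.235 rad and value of joint clamp_bar above 0.035 m and contact force between the fingers and pedal_unit above 1 N), for 1.5 s.
At the end, for the whole second after the job is handed in: Offcuts at rest in the tray, centres 8 mm or more below the bed; scraper upright (0.08 rad), released, within 35 mm of the mat's centre; pedal up (below 0.03 rad), clamp bar raised (below 6 mm); jar, box and weight within 25 mm of where they were (all of step 1 and all of step 2 and value of joint pedal below 0.03 rad and value of joint clamp_bar below 0.006 m and linear speed of each of strip_long, strip_mid, piece, scraper below 0.03 m/s and distance of each of jar, archive_box, book_weight from where it was at the start of the episode below 0.025 m); the robot touches nothing.
It fails at once if the gripper or arm touches an offcut (more than 1 N) (contact force between any of the fingers, the arm and strip_long above 1 N or contact force between any of the fingers, the arm and strip_mid above 1 N or contact force between any of the fingers, the arm and piece above 1 N).
It fails at once if the pedal is pushed (above 0.08 rad) while an offcut is not in the tray (value of joint pedal above 0.08 rad and not ((y of strip_long in the frame of tray_in between -0.065 and 0.065 m and x of strip_long in the frame of tray_in between -0.095 and 0.095 m and z of strip_long in the frame of tray_in between -0.004 and 0.036 m) and (y of strip_mid in the frame of tray_in between -0.065 and 0.065 m and x of strip_mid in the frame of tray_in between -0.095 and 0.095 m and z of strip_mid in the frame of tray_in between -0.004 and 0.036 m) and (y of piece in the frame of tray_in between -0.065 and 0.065 m and x of piece in the frame of tray_in between -0.095 and 0.095 m and z of piece in the frame of tray_in between -0.004 and 0.036 m))).
It fails at once if the paste jar is disturbed (moved over 25 mm) (distance of jar from where it was at the start of the episode above 0.025 m).
It fails at once if the black archive box is disturbed (moved over 25 mm) (distance of archive_box from where it was at the start of the episode above 0.025 m).
It fails at once if the steel book weight is disturbed (moved over 25 mm) (distance of book_weight from where it was at the start of the episode above 0.025 m).
It also fails if it takes over 72 s, if anything falls off the work surface, if the arm or the gripper's body presses on something with over 40 N, if the wrist force passes 120 N, or if a joint passes its speed limit or range.

ROBOT

A 7-joint arm with a two-finger parallel gripper is mounted at the origin on the work surface. World frame = base frame: x ahead of the robot, y to its left, z up, the work surface at z = 0. Lengths are in m, angles in rad, forces in N, time in s.
With the tool pointing down it reaches from about 0.35 to 0.9 m from the base axis. Payload 7.2 kg.
Tool frame: the origin (TCP) lies at the very end of the fingers, on their centre line; the grasp point (between the pads) lies 19 mm behind it; z points along the fingers, y is the line along which they close (so a half turn about z gives the same grasp; the last joint's range is limited). The gripper opens to 88 mm and grips with 3 to 60 N. Pads are 20 mm wide; open, the fingers measure 115 mm over their backs; the gripper's body (75 mm by 178 mm) begins 61 mm behind the grasp point.
Start: joints at [1.177, 0.411, -0.013, 1.596, 0.006, 1.134, -0.082], TCP at [0.2, -0.592, 0.223] pointing down, gripper open.
Joint ranges: [-2.95, 2.95], [-0.29, 1.99], [-1.47, 1.44], [0.14, 2.54], [-1.03, 4.17], [0.13, 1.85], [-2.86, 2.86]. Speed limits (rad/s): [2.39, 2.39, 3.01, 3.01, 3.14, 3.14, 3.14].

INTERFACE

Orientations are given as [roll, pitch, yaw] about the fixed x, y, z axes, in that order (R = Rz(yaw) Ry(pitch) Rx(roll)).
In Python, from cell import env gives the robot as it stands. The module is installed in compiled form; this text tells all that it offers.
- The arm moves only by the tool drive_tool, never from a script. Its argument "series" is a list of rows, each a list of 2 entries, a list of its own where there are three numbers: the shift along the world's x, y, z scaled (see below), then the turn, a rotation vector about the world's x, y, z scaled (see below). In form: [[[tx, ty, tz], [rx, ry, rz]], ...]. A call has 1 to 12 rows; each row is the pose to reach, as a shift and turn from the pose commanded when the call began, turning the shorter way round; what a row does not reach only later rows make up. The controller multiplies each number of a shift by 0.5 m and each number of a turn by 360 degrees. A row lasts 1/12 s, in which the tool goes at most 41.7 mm and 7.16 degrees, less where a joint would pass 70% of its speed; a pose out of reach is approached as far as the arm can. A call with a number of a shift or a turn outside -1 to 1 is refused whole. A call with a gripper value outside its range is refused whole. "fingers" is the closure, from -1 (fully open) to 1 (shut), set as the call begins (left out, the last holds). The fingers move at their own pace and stop on an object; "newtons" is the grip in N (left out, the last holds). Time passes only in rows, so rows that repeat a pose let the fingers close. It gives the time, the measured TCP pose, the force, the opening and the grip force at its end, in the units of the state.
- env.get_obs(): the state, without advancing time (a new reading comes with each control period).
- env.grab_frame(name): name is "side" or "top" or "wrist"; returns a dict with "frame" (400x640x3 uint8, red, green, blue), "vertical_fov" (degrees; the focal length in pixels is half the picture's height over the tangent of half this angle, whatever the lens; pixels are square), "cx", "cy" (the principal point, pixels), "dist" ([k1, k2, p1, p2, k3] as OpenCV has them; the pictures are not rectified), "rvec" (rotation vector, rad) and "tvec" (3), from world to camera coordinates, as OpenCV has them; the wrist camera has in their place "mount" (4x4, takes a point from camera to tool coordinates, whose origin is the TCP and whose axes are the flange's). Camera axes: x right, y down, z forward; pixel columns grow to the right and rows downward; lengths in m; the calibration is good to about 2 mm. A picture is of the moment at which its call begins: read the wrist's pose just before it. There is no depth.
- env.job_done(): hands the job in; it is judged then, once.
The state is a dict: "t": time; "qpos": joint angles; "joint_velocities": joint speeds; "tau": joint torques, N m; "tool_pos": TCP position; "ee_rot": TCP orientation; "contact_force": force on the tool from outside, world axes, zero at the start; "torque": the same for the moment, N m; "grip_width": finger opening in m; "finger_force": force on a finger pad.
Only numpy, scipy, OpenCV 4.12 (cv2) and the standard library are available. Lean on these libraries where they do the work, as an engineer would, in place of code of your own. Each camera call takes 0.05 s, during which the arm holds its last target. There are 200 camera calls.

## Working session

There is one attempt and no reset: what is moved stays moved. The work goes in short steps, Python scripts to look and compute and a tool call to move; the robot and the scene stay as the last step left them, time stands still between calls to the robot, and variables do not carry over. Pictures are saved under pics/ and viewed, at most 10 in all, crops included, and the job is handed in when it is done.

Besides the shell and the picture viewer there is one more tool, called after "Call:" as name([rows], argument=value, ...), one row to a line, values as JSON. drive_tool: Moves the arm, as the interface text tells. Its arguments: {"type":"object","properties":{"series":{"type":"array","items":{"type":"array"}},"fingers":{"type":"number"},"newtons":{"type":"number"}},"required":["series"]}

```bash
mkdir -p pics; python3 - <<'E'
from cell import env
import cv2,numpy as np,pickle
o=env.get_obs();print(o)
d={}
for n in("side","top","wrist"):
    f=env.grab_frame(n);d[n]=f;cv2.imwrite(f"pics/{n}0.png",f["frame"][:,:,::-1])
    print(n,{k:v for k,v in f.items() if k!="frame"})
pickle.dump((o,d),open("f0.pkl","wb"))
E
```

```text
{'t': 0.0, 'qpos': array([ 1.17679449,  0.41192613, -0.01268167,  1.59703528,  0.00560864,
        1.13427253, -0.08218025]), 'joint_velocities': array([ 2.01064865e-03,  4.34905460e-04,  7.09107419e-05,  1.21035989e-03,
       -4.90796532e-04, -1.81809440e-03,  1.26870534e-04]), 'tau': array([ 8.17045766e-04, -5.87947655e+01,  6.42287470e-01, -2.91078043e+01,
       -5.37353475e-02,  1.82275783e-02,  1.96357528e-04]), 'tool_pos': array([ 0.19982491, -0.59167174,  0.22179648]), 'ee_rot': array([-3.13999246e+00,  1.33375067e-04,  3.25822129e-01]), 'contact_force': array([0.10464617, 0.35769151, 0.43977608]), 'torque': array([ 0.03321365, -0.01366181, -0.04576552]), 'finger_force': 0.0, 'grip_width': 0.08780996598566759}
side {'vertical_fov': 48.3452031307908, 'cx': 321.57839307892243, 'cy': 199.25406756178592, 'dist': array([-0.12661334,  0.        ,  0.        ,  0.        ,  0.        ]), 'rvec': array([ 0.08947514, -2.86668023,  1.20421985]), 'tvec': array([0.49545318, 0.1714624 , 1.23627315])}
top {'vertical_fov': 42.30380609742516, 'cx': 316.3219627861676, 'cy': 196.20293411310246, 'dist': array([0.01812049, 0.        , 0.        , 0.        , 0.        ]), 'rvec': array([ 2.22534549, -2.17326222,  0.05063678]), 'tvec': array([-0.13912296,  0.46945254,  1.59041276])}
wrist {'vertical_fov': 58.24073735073453, 'cx': 314.3264131404647, 'cy': 202.28931140812438, 'dist': array([0.02579171, 0.        , 0.        , 0.        , 0.        ]), 'mount': array([[-3.57367117e-04, -9.60756848e-01, -2.77391693e-01,
         7.58914061e-02],
       [ 9.99999904e-01, -4.13553015e-04,  1.44044722e-04,
         1.13707362e-03],
       [-2.53108124e-04, -2.77391615e-01,  9.60756904e-01,
        -1.62487937e-01],
       [ 0.00000000e+00,  0.00000000e+00,  0.00000000e+00,
         1.00000000e+00]])}
```

View pics/top0.png

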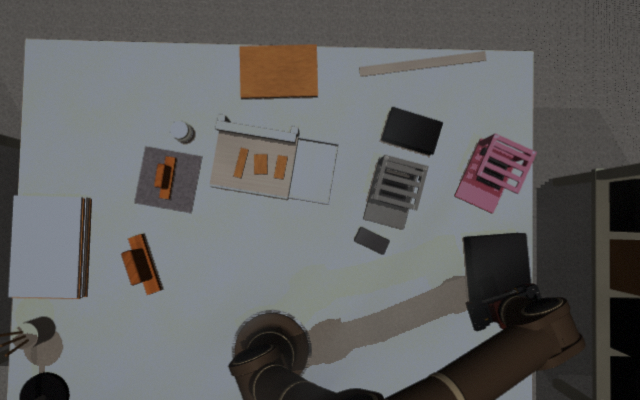

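View pics/side0.png

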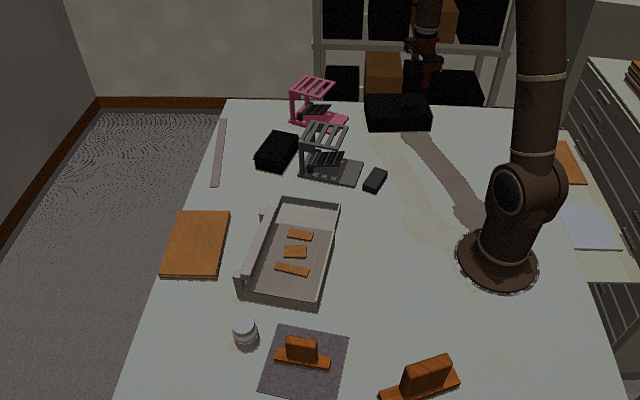

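The top view shows the press at about (275,160), with its bed on the left and tray on the right. The mat is at (168,180) with a roughly 125 mm scraper on it, which is the right size. The bigger decoy is at (142,265), the grey pedal at (397,185) and the weight at (371,240). The side view agrees with this. Next I'll enlarge the top view to get corner points.

```bash
cat > h.py <<'E'
import cv2,numpy as np,pickle
from scipy.spatial.transform import Rotation as R
def K(f):
    h=f["frame"].shape[0];fl=h/2/np.tan(np.radians(f["vertical_fov"])/2)
    return np.array([[fl,0,f["cx"]],[0,fl,f["cy"]],[0,0,1]])
def cam(f,o=None):  # returns R (cam->world), centre
    if "rvec" in f:
        r=cv2.Rodrigues(np.array(f["rvec"]))[0];return r.T,-r.T@np.array(f["tvec"])
    T=np.eye(4);T[:3,:3]=R.from_euler("xyz",o["ee_rot"]).as_matrix();T[:3,3]=o["tool_pos"]
    M=T@f["mount"];return M[:3,:3],M[:3,3]
def ray(f,uv,o=None):
    uv=np.array(uv,float).reshape(-1,1,2)
    p=cv2.undistortPoints(uv,K(f),np.array(f["dist"])).reshape(-1,2)
    r,c=cam(f,o);return c,np.c_[p,np.ones(len(p))]@r.T
def plane(f,uv,z,o=None):
    c,d=ray(f,uv,o);return c+d*((z-c[2])/d[:,2])[:,None]
def proj(f,P,o=None):
    r,c=cam(f,o);rv=cv2.Rodrigues(r.T)[0]
    return cv2.projectPoints(np.array(P,float).reshape(-1,1,3),rv,-r.T@c,K(f),np.array(f["dist"]))[0].reshape(-1,2)
def tri(fa,ua,fb,ub,oa=None,ob=None):
    ca,da=ray(fa,ua,oa);cb,db=ray(fb,ub,ob);out=[]
    for a,b in zip(da,db):
        A=np.c_[a,-b];s=np.linalg.lstsq(A,cb-ca,rcond=None)[0]
        p,q=ca+a*s[0],cb+b*s[1];out.append(np.r_[(p+q)/2,np.linalg.norm(p-q)])
    return np.array(out)
E
python3 - <<'E'
from h import *
o,d=pickle.load(open("f0.pkl","rb"))
t=d["top"]["frame"][:,:,::-1];s=d["side"]["frame"][:,:,::-1]
a=cv2.resize(t[105:255,120:345],None,fx=3.5,fy=3.5,interpolation=cv2.INTER_CUBIC);cv2.imwrite("pics/c1.png",cv2.convertScaleAbs(a,alpha=1.3,beta=20))
for n in("top","side"):
    h=cv2.cvtColor(d[n]["frame"],cv2.COLOR_RGB2HSV)
    m=cv2.inRange(h,(5,130,60),(18,255,255))
    for c in cv2.findContours(m,0,2)[0]:
        if cv2.contourArea(c)>30:
            r=cv2.minAreaRect(c);print(n,np.round(r[0],1),np.round(r[1],1),round(r[2]),cv2.boxPoints(r).round(1).tolist())
            print("   w",plane(d[n],[r[0]],.059)[0].round(3))
E
```

```text
top [130.8 267.2] [33.2  9.5] 72 [[121.0, 253.0], [130.0, 250.0], [140.5, 281.5], [131.5, 284.5]]
   w [0.246 0.419 0.059]
top [143.8 263.9] [59.1 13.6] 72 [[128.0, 238.0], [140.89999389648438, 233.6999969482422], [159.60000610351562, 289.79998779296875], [146.6999969482422, 294.1000061035156]]
   w [0.257 0.381 0.059]
top [280.2 166.6] [ 8.8 22.4] 11 [[273.70001220703125, 176.6999969482422], [278.0, 154.8000030517578], [286.70001220703125, 156.5], [282.29998779296875, 178.5]]
   w [ 0.557 -0.017  0.059]
top [163.5 176.7] [16.7 41.9] 9 [[152.0, 196.10000610351562], [158.60000610351562, 154.6999969482422], [175.10000610351562, 157.3000030517578], [168.39999389648438, 198.6999969482422]]
   w [0.518 0.332 0.059]
top [260. 164.] [18. 12.] 90 [[254.0, 155.0], [266.0, 155.0], [266.0, 173.0], [254.0, 173.0]]
   w [0.563 0.044 0.059]
top [240.5 162.5] [ 7.2 28.4] 15 [[233.39999389648438, 175.3000030517578], [240.60000610351562, 147.8000030517578], [247.60000610351562, 149.6999969482422], [240.39999389648438, 177.10000610351562]]
   w [0.567 0.103 0.059]
top [278.2  70.9] [51.3 76.2] 88 [[23
[... 1423 characters left out ...]
5, 240.10000610351562]]
   w [ 0.557 -0.015  0.059]
side [193.5 242.1] [56.4 75.7] 13 [[157.8000030517578, 273.0], [174.1999969482422, 199.0], [229.3000030517578, 211.3000030517578], [212.8000030517578, 285.20001220703125]]
   w [0.848 0.034 0.059]
side [567.5 163.9] [52.1 17.3] 62 [[547.5999755859375, 145.10000610351562], [562.7999877929688, 136.89999389648438], [587.5, 182.6999969482422], [572.2999877929688, 190.89999389648438]]
   w [-0.315 -0.375  0.059]
side [384.  64.] [26. 36.] 90 [[366.0, 51.0], [402.0, 51.0], [402.0, 77.0], [366.0, 77.0]]
   w [ 0.287 -1.023  0.059]
side [450.    5.5] [11. 16.] 90 [[442.0, 0.0], [458.0, 0.0], [458.0, 11.0], [442.0, 11.0]]
   w [-0.125 -1.781  0.059]
```

View pics/c1.png

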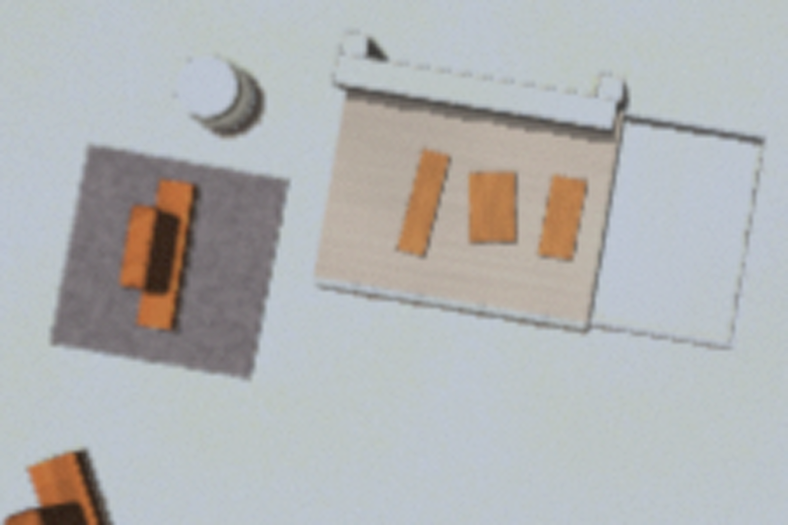

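The enlarged view shows the mat corners, bed and tray edges, three separate offcuts, and the scraper foot and handle clearly. I'll compute poses from these corners.

```bash
python3 - <<'E'
from h import *
o,d=pickle.load(open("f0.pkl","rb"));f=d["top"]
c=lambda L:(np.array(L,float)+.5)/3.5-.5+[120,105]
def show(n,L,z):
    P=plane(f,c(L),z);print(n,P[:,:2].round(3).tolist());
    for i in range(len(P)-1):
        v=P[i+1]-P[i];print("   len %.3f ang %.2f"%(np.linalg.norm(v),np.degrees(np.arctan2(v[1],v[0]))))
    print("   mean",P.mean(0).round(4))
show("mat",[(88,145),(290,180),(250,378),(52,345)],.004)
show("foot",[(160,180),(196,183),(172,330),(138,326)],.028)
show("handletop",[(133,205),(158,209),(147,291),(121,288)],.108)
show("lip",[(317,285),(588,329)],.058)
show("bedleft",[(317,280),(345,95)],.05)
show("bedtray",[(592,322),(616,135)],.05)
show("trayend",[(732,348),(763,138)],.042)
show("bar",[(335,85),(612,130)],.116)
# scraper top by triangulation handle centre
g=d["side"]
print(tri(f,c([(133,205),(121,288)]),g,[(288,335),(318,341)]))
h=cv2.cvtColor(g["frame"],cv2.COLOR_RGB2HSV)
b=f["frame"][90:255,345:450,::-1];cv2.imwrite("pics/c2.png",np.hstack([cv2.resize(cv2.convertScaleAbs(b,alpha=1.5,beta=30),None,fx=3.5,fy=3.5,interpolation=2)[:560],cv2.resize(cv2.convertScaleAbs(g["frame"][100:210,290:395,::-1],alpha=1.5,beta=30),None,fx=4,fy=4,interpolation=2)[:560] if 0 else np.pad(cv2.resize(cv2.convertScaleAbs(g["frame"][100:210,290:395,::-1],alpha=1.5,beta=30),None,fx=4,fy=4,interpolation=2),((0,120),(0,0),(0,0)))]))
E
```

```text
mat [[0.617, 0.41], [0.59, 0.23], [0.413, 0.259], [0.438, 0.435]]
   len 0.182 ang -98.47
   len 0.179 ang 170.54
   len 0.178 ang 81.87
   mean [0.5142 0.3334 0.004 ]
foot [[0.584, 0.338], [0.582, 0.306], [0.453, 0.323], [0.456, 0.352]]
   len 0.032 ang -93.38
   len 0.130 ang 172.81
   len 0.030 ang 84.63
   mean [0.5187 0.3299 0.028 ]
handletop [[0.553, 0.336], [0.551, 0.315], [0.482, 0.322], [0.484, 0.343]]
   len 0.021 ang -97.74
   len 0.069 ang 174.48
   len 0.022 ang 84.76
   mean [0.5175 0.3291 0.108 ]
lip [[0.493, 0.192], [0.461, -0.042]]
   len 0.236 ang -97.87
   mean [0.4773 0.0748 0.058 ]
bedleft [[0.498, 0.193], [0.659, 0.174]]
   len 0.162 ang -6.74
   mean [0.5788 0.1838 0.05  ]
bedtray [[0.468, -0.045], [0.63, -0.061]]
   len 0.164 ang -5.82
   mean [ 0.5489 -0.0531  0.05  ]
trayend [[0.448, -0.166], [0.632, -0.189]]
   len 0.185 ang -7.10
   mean [ 0.54   -0.1778  0.042 ]
bar [[0.657, 0.17], [0.625, -0.061]]
   len 0.233 ang -97.88
   mean [0.6406 0.0547 0.116 ]
[[0.54887238 0.3304431  0.12562713 0.00540541]
 [0.48226155 0.33882748 0.12259034 0.00194872]]
```

View pics/c2.png

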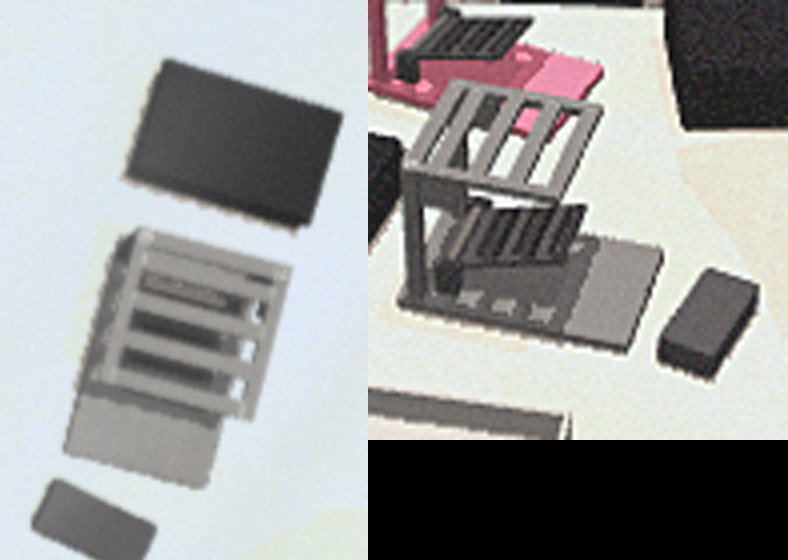

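The crop shows the grey stand with its hood front edge at crop (92,380)–(250,418), its base front edge at (65,453)–(205,488), and the weight right in front at (95,525). I'll compute the pedal pose and swing the arm towards the scraper.

```bash
python3 - <<'E'
from h import *
o,d=pickle.load(open("f0.pkl","rb"));f=d["top"]
c=lambda L:(np.array(L,float)+.5)/3.5-.5+[345,90]
def show(n,L,z):
    P=plane(f,c(L),z);print(n,P[:,:2].round(3).tolist(),P.mean(0).round(4))
    for i in range(len(P)-1):
        v=P[i+1]-P[i];print("   len %.3f ang %.2f"%(np.linalg.norm(v),np.degrees(np.arctan2(v[1],v[0]))))
show("hood",[(92,380),(250,418),(291,265),(145,230)],.148)
show("base",[(65,453),(205,488)],.012)
show("weight",[(52,480),(157,525)],.03)
show("box",[(165,60),(343,113),(310,227),(130,180)],.06)
E
```

```text
hood [[0.464, -0.283], [0.437, -0.411], [0.562, -0.442], [0.587, -0.323]] [ 0.5125 -0.3646  0.148 ]
   len 0.131 ang -102.19
   len 0.129 ang -14.09
   len 0.122 ang 77.78
base [[0.405, -0.274], [0.377, -0.398]] [ 0.3914 -0.3364  0.012 ]
   len 0.127 ang -102.67
weight [[0.381, -0.262], [0.345, -0.354]] [ 0.363 -0.308  0.03 ]
   len 0.099 ang -111.84
box [[0.746, -0.35], [0.704, -0.504], [0.604, -0.477], [0.641, -0.321]] [ 0.674  -0.4129  0.06  ]
   len 0.160 ang -105.43
   len 0.103 ang 164.81
   len 0.160 ang 76.60
```

Call:
drive_tool([
  [[0.5,0.68,0.26],[0,0,0.208]],
  [[0.5,0.68,0.26],[0,0,0.208]],
  [[0.5,0.68,0.26],[0,0,0.208]],
  [[0.5,0.68,0.26],[0,0,0.208]],
  [[0.5,0.68,0.26],[0,0,0.208]],
  [[0.5,0.68,0.26],[0,0,0.208]],
  [[0.5,0.68,0.26],[0,0,0.208]],
  [[0.5,0.68,0.26],[0,0,0.208]],
  [[0.5,0.68,0.26],[0,0,0.208]],
  [[0.5,0.68,0.26],[0,0,0.208]],
  [[0.5,0.68,0.26],[0,0,0.208]],
  [[0.5,0.68,0.26],[0,0,0.208]],
])

```text
t: 1.15
tool_pos: [0.4537, -0.2466, 0.3545]
ee_rot: [3.138, -0.0, 1.645]
contact_force: [0.1, 0.6, 0.4]
grip_width: 0.0878
finger_force: 0.0
```

Call:
drive_tool([
  [[0.1,0.9,-0.04],[0,0,0.22]],
  [[0.1,0.9,-0.04],[0,0,0.22]],
  [[0.1,0.9,-0.04],[0,0,0.22]],
  [[0.1,0.9,-0.04],[0,0,0.22]],
  [[0.1,0.9,-0.04],[0,0,0.22]],
  [[0.1,0.9,-0.04],[0,0,0.22]],
  [[0.1,0.9,-0.04],[0,0,0.22]],
  [[0.1,0.9,-0.04],[0,0,0.22]],
  [[0.1,0.9,-0.04],[0,0,0.22]],
  [[0.1,0.9,-0.04],[0,0,0.22]],
  [[0.1,0.9,-0.04],[0,0,0.22]],
  [[0.1,0.9,-0.04],[0,0,0.22]],
])

```text
t: 2.15
tool_pos: [0.4986, 0.2047, 0.332]
ee_rot: [3.138, -0.002, 3.03]
contact_force: [-0.5, -0.6, 0.2]
grip_width: 0.088
finger_force: 0.0
```

```bash
cat > shot.py <<'E'
import sys
from cell import env
from h import *
o=env.get_obs();f=env.grab_frame("wrist");pickle.dump((o,f),open(sys.argv[1]+".pkl","wb"))
cv2.imwrite("pics/%s.png"%sys.argv[1],cv2.convertScaleAbs(f["frame"][:,:,::-1],alpha=1.3,beta=20))
print(o["t"],o["tool_pos"].round(4),o["ee_rot"].round(4))
E
python3 shot.py w1
```

```text
2.15 [0.4986 0.2047 0.332 ] [ 3.1378e+00 -1.9000e-03  3.0297e+00]
```

Call:
drive_tool([
  [[0.03,0.26,-0.08],[0,0,0]],
  [[0.03,0.26,-0.08],[0,0,0]],
  [[0.03,0.26,-0.08],[0,0,0]],
  [[0.03,0.26,-0.08],[0,0,0]],
  [[0.03,0.26,-0.08],[0,0,0]],
  [[0.03,0.26,-0.08],[0,0,0]],
])

```text
t: 2.7
tool_pos: [0.5153, 0.3266, 0.292]
ee_rot: [-3.14, -0.001, 3.014]
contact_force: [0.5, 0.3, -0.4]
grip_width: 0.0877
finger_force: 0.0
```

```bash
python3 shot.py w2; python3 - <<'E'
import cv2,numpy as np
a,b=[cv2.resize(cv2.imread(f"pics/w{i}.png"),(480,300),interpolation=cv2.INTER_AREA) for i in(1,2)]
cv2.imwrite("pics/w12.png",np.vstack([a,b]))
E
```

```text
2.7 [0.5153 0.3266 0.292 ] [-3.1400e+00 -9.0000e-04  3.0141e+00]
```

View pics/w12.png

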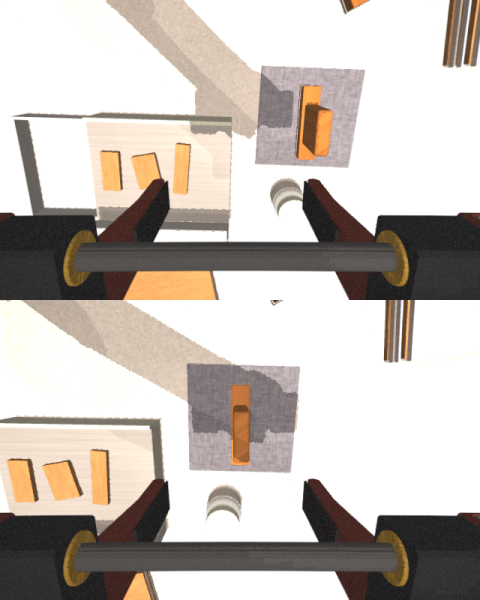

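The two wrist views show the scraper on the mat, at about (315,130) and (240,430) in the stack. The offcuts, tray and jar are also in view. I'll zoom on the scraper in both to triangulate the handle.

```bash
python3 - <<'E'
from h import *
a=cv2.imread("pics/w1.png")[85:225,330:490];b=cv2.imread("pics/w2.png")[80:235,240:405]
z=lambda x:cv2.resize(x,None,fx=4,fy=4,interpolation=cv2.INTER_CUBIC)
a=z(a)[:,200:600];b=z(b)[:,200:600]
a=np.pad(a,((0,60),(0,0),(0,0)))
print(a.shape,b.shape);cv2.imwrite("pics/c3.png",np.hstack([a[:600],b[:600]]))
E
```

```text
(620, 400, 3) (620, 400, 3)
```

View pics/c3.png

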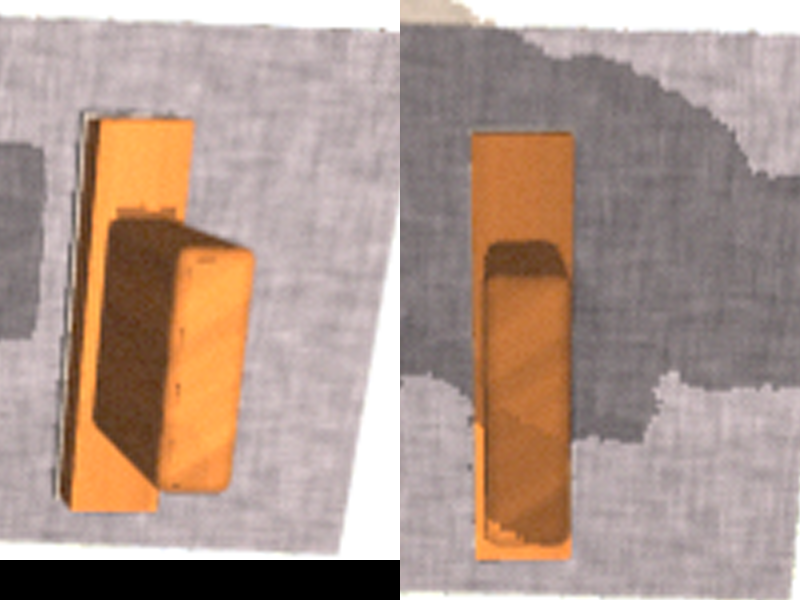

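```bash
cat > g.py <<'E'
from h import *
o1,f1=pickle.load(open("w1.pkl","rb"));o2,f2=pickle.load(open("w2.pkl","rb"))
A=lambda L:(np.array(L,float)+[200.5,.5])/4-.5+[330,85]
B=lambda L:(np.array(L,float)+[-199.5,.5])/4-.5+[240,80]
def an(P):
    for i,j in((0,3),(1,2)):
        v=P[i]-P[j];print("  ang",np.degrees(np.arctan2(v[1],v[0])).round(2),np.linalg.norm(v[:2]).round(4))
H=tri(f1,A([(180,248),(254,248),(231,493),(158,490)]),f2,B([(487,277),(568,277),(570,545),(485,543)]),o1,o2);print("handle",H.round(4),H.mean(0));an(H)
F=tri(f1,A([(100,118),(194,120),(70,511)]),f2,B([(473,132),(574,132),(476,560)]),o1,o2);print("foot",F.round(4))
P=plane(f2,B([(473,132),(574,132),(573,560),(476,560)]),.028,o2);print(P.mean(0));an(P)
s=480/640
for n,L,z,f,o in(("mat1",[(263,66),(364,70),(349,168),(255,163)],.004,f1,o1),("mat2",[(188,64),(299,67),(295,173),(188,171)],.004,f2,o2),
 ("bed-front-outer lip",[(86,120),(231,119)],.058,f1,o1),("trayfront",[(14,118)],.042,f1,o1),("bedleft",[(232,200)],.05,f1,o1)):
    P=plane(f,(np.array(L)+.5)/s-.5,z,o);print(n,P[:,:2].round(3).tolist(),P.mean(0).round(4))
# strips
for n,f,o in(("w1",f1,o1),("w2",f2,o2)):
    m=cv2.inRange(cv2.cvtColor(f["frame"],cv2.COLOR_RGB2HSV),(5,110,60),(20,255,255))
    for c in cv2.findContours(m,0,2)[0]:
        if 500<cv2.contourArea(c)<6000:
            r=cv2.minAreaRect(c);q=plane(f,cv2.boxPoints(r),.059,o);
            print(n,plane(f,[r[0]],.059,o)[0].round(4),q[:,:2].round(3).tolist())
E
python3 g.py
```

```text
handle [[4.863e-01 3.260e-01 1.036e-01 0.000e+00]
 [4.886e-01 3.455e-01 1.042e-01 2.000e-04]
 [5.571e-01 3.382e-01 1.043e-01 4.000e-04]
 [5.527e-01 3.168e-01 1.076e-01 4.000e-04]] [5.21207735e-01 3.31636637e-01 1.04922290e-01 2.45896529e-04]
  ang 172.16 0.067
  ang 173.89 0.0689
foot [[4.548e-01 3.252e-01 2.370e-02 4.000e-04]
 [4.586e-01 3.542e-01 2.550e-02 7.000e-04]
 [5.842e-01 3.089e-01 2.630e-02 2.000e-04]]
[0.5209072  0.33193972 0.028     ]
  ang 172.8 0.1301
  ang 173.38 0.1301
mat1 [[0.416, 0.262], [0.443, 0.435], [0.621, 0.41], [0.59, 0.232]] [0.5174 0.3348 0.004 ]
mat2 [[0.416, 0.262], [0.443, 0.436], [0.622, 0.418], [0.594, 0.23]] [0.5185 0.3362 0.004 ]
bed-front-outer lip [[0.468, -0.035], [0.492, 0.198]] [0.4802 0.0812 0.058 ]
trayfront [[0.454, -0.16]] [ 0.4538 -0.1596  0.042 ]
bedleft [[0.64, 0.182]] [0.6403 0.182  0.05  ]
w1 [0.801  0.0409 0.059 ] [[0.758, -0.041], [0.779, 0.135], [0.845, 0.126], [0.823, -0.055]]
w1 [0.7872 0.4714 0.059 ] [[0.732, 0.433], [0.721, 0.475], [0.845, 0.511], [0.858, 0.468]]
w1 [ 0.7196 -0.1172  0.059 ] [[0.769, -0.168], [0.654, -0.11], [0.
[... 334 characters left out ...]
] [[0.572, 0.298], [0.45, 0.313], [0.46, 0.364], [0.583, 0.354]]
w2 [0.7746 0.1164 0.059 ] [[0.743, 0.098], [0.75, 0.147], [0.807, 0.135], [0.8, 0.085]]
w2 [0.7731 0.5643 0.059 ] [[0.721, 0.533], [0.714, 0.57], [0.828, 0.597], [0.836, 0.558]]
w2 [0.7058 0.0294 0.059 ] [[0.751, -0.018], [0.646, 0.036], [0.663, 0.074], [0.769, 0.022]]
w2 [0.5647 0.0456 0.059 ] [[0.537, 0.022], [0.527, 0.066], [0.593, 0.07], [0.604, 0.024]]
w2 [ 0.5569 -0.014   0.059 ] [[0.522, -0.026], [0.519, 0.01], [0.594, -0.001], [0.597, -0.039]]
w2 [0.5664 0.1048 0.059 ] [[0.521, 0.101], [0.524, 0.128], [0.614, 0.108], [0.612, 0.08]]
w2 [0.5123 0.3324 0.059 ] [[0.454, 0.326], [0.457, 0.353], [0.576, 0.339], [0.572, 0.31]]
```

Handle top is at about z 0.105, which agrees with the text. The scraper is at (0.5205, 0.3315) with yaw about -6.9°, and the tool is already aligned with it, so I can descend and grip.

Call:
drive_tool([
  [[0.01,0.01,-0.1],[0,0,0]],
  [[0.01,0.01,-0.18],[0,0,0]],
  [[0.01,0.01,-0.26],[0,0,0]],
  [[0.01,0.01,-0.34],[0,0,0]],
  [[0.01,0.01,-0.4],[0,0,0]],
  [[0.01,0.01,-0.454],[0,0,0]],
  [[0.01,0.01,-0.454],[0,0,0]],
  [[0.01,0.01,-0.454],[0,0,0]],
], fingers=-1)

```text
t: 3.42
tool_pos: [0.5207, 0.3304, 0.0658]
ee_rot: [-3.14, -0.001, 3.012]
contact_force: [-0.1, 0.3, 0.4]
grip_width: 0.088
finger_force: 0.0
```

Call:
drive_tool([
  [[0,0,0],[0,0,0]],
  [[0,0,0],[0,0,0]],
  [[0,0,0],[0,0,0]],
  [[0,0,0],[0,0,0]],
  [[0,0,0],[0,0,0]],
  [[0,0,0],[0,0,0]],
  [[0,0,0],[0,0,0]],
  [[0,0,0],[0,0,0]],
  [[0,0,0],[0,0,0]],
  [[0,0,0],[0,0,0]],
], fingers=1, newtons=35)

```text
t: 4.25
tool_pos: [0.5199, 0.3329, 0.0655]
ee_rot: [-3.142, -0.0, 3.015]
contact_force: [-0.2, -0.0, 0.3]
grip_width: 0.0249
finger_force: 0.0
```

Nearly closed (24.9 mm); a little more time for the grip.

Call:
drive_tool([
  [[0,0,0],[0,0,0]],
  [[0,0,0],[0,0,0]],
  [[0,0,0],[0,0,0]],
  [[0,0,0],[0,0,0]],
])

```text
t: 4.58
tool_pos: [0.52, 0.3329, 0.0656]
ee_rot: [3.142, -0.0, 3.015]
contact_force: [-0.3, 0.3, -1.4]
grip_width: 0.0219
finger_force: 35.0
```

Call:
drive_tool([
  [[0,0,0.04],[0,0,0]],
  [[0,0,0.08],[0,0,0]],
  [[0,0,0.13],[0,0,0]],
  [[0,0,0.18],[0,0,0]],
  [[0,0,0.22],[0,0,0]],
  [[0,0,0.22],[0,0,0]],
])

```text
t: 5.08
tool_pos: [0.5213, 0.3344, 0.1796]
ee_rot: [3.138, 0.004, 3.015]
contact_force: [-0.9, 0.1, -2.3]
grip_width: 0.0219
finger_force: 35.0
```

```bash
python3 - <<'E'
from h import *
from cell import env
d={n:env.grab_frame(n) for n in("side","top")};o=env.get_obs();pickle.dump((o,d),open("f1.pkl","wb"))
print(o["tool_pos"],o["ee_rot"],o["grip_width"],o["finger_force"],o["contact_force"])
s=d["side"]["frame"][230:400,200:400,::-1]
cv2.imwrite("pics/c4.png",cv2.resize(cv2.convertScaleAbs(s,alpha=1.4,beta=20),None,fx=3.5,fy=3.5,interpolation=2))
E
```

```text
[0.52014153 0.33267399 0.17555402] [3.14158811e+00 7.67295077e-04 3.01482312e+00] 0.021749035181710834 34.98916268348694 [-0.53526468 -0.99503615 -3.168939  ]
```

View pics/c4.png

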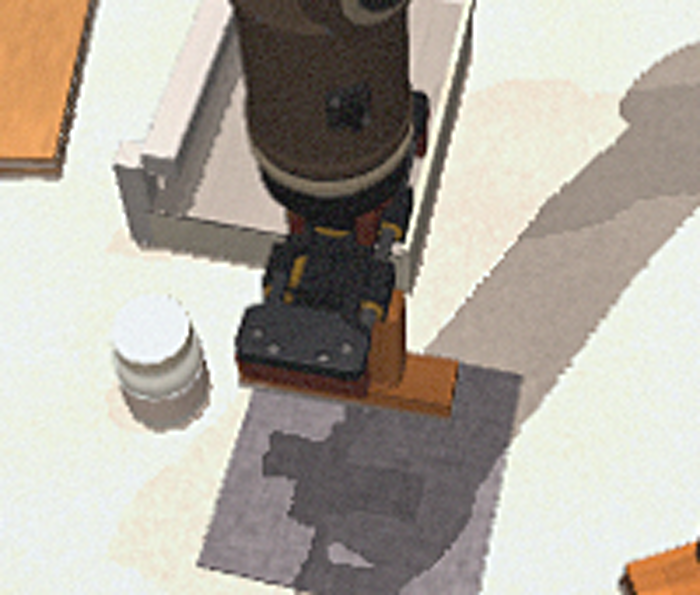

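The scraper is held upright (pixel (350,380) in the crop) and the jar is untouched. Next I carry it to the far left of the bed and lower it to about 3 mm above the bed.

Call:
drive_tool([
  [[0.03,-0.07,0],[0,0,0]],
  [[0.05,-0.14,0],[0,0,0]],
  [[0.07,-0.21,0],[0,0,0]],
  [[0.09,-0.28,0],[0,0,0]],
  [[0.109,-0.364,0],[0,0,0]],
  [[0.109,-0.364,0],[0,0,0]],
  [[0.109,-0.364,-0.04],[0,0,0]],
  [[0.109,-0.364,-0.08],[0,0,0]],
  [[0.109,-0.364,-0.122],[0,0,0]],
  [[0.109,-0.364,-0.122],[0,0,0]],
  [[0.109,-0.364,-0.122],[0,0,0]],
])

```text
t: 6.1
tool_pos: [0.5731, 0.1505, 0.1123]
ee_rot: [-3.14, -0.004, 3.015]
contact_force: [0.8, -0.0, -2.5]
grip_width: 0.0219
finger_force: 35.0
```

```bash
python3 shot.py w3
```

```text
6.1 [0.5731 0.1505 0.1123] [-3.1404 -0.0039  3.0153]
```

View pics/w3.png

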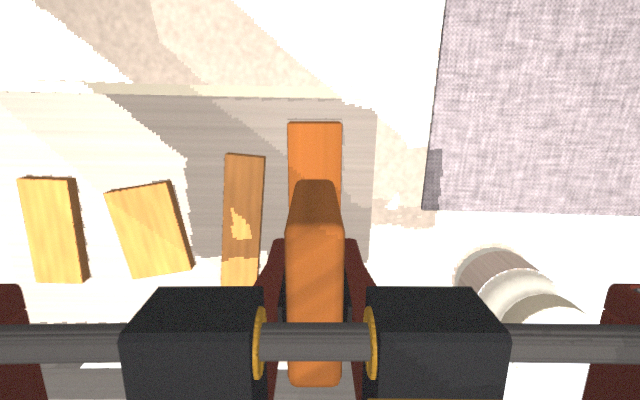

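The foot lies on the bed left of the long strip (pixel (315,250)) with all three offcuts ahead of it, and it clears the lip. Now a slow sweep along press -y.

Call:
drive_tool([
  [[-0.002,-0.017,0],[0,0,0]],
  [[-0.004,-0.034,0],[0,0,0]],
  [[-0.007,-0.051,0],[0,0,0]],
  [[-0.009,-0.068,0],[0,0,0]],
  [[-0.011,-0.085,0],[0,0,0]],
  [[-0.013,-0.102,0],[0,0,0]],
  [[-0.015,-0.119,0],[0,0,0]],
  [[-0.018,-0.136,0],[0,0,0]],
  [[-0.02,-0.153,0],[0,0,0]],
  [[-0.022,-0.17,0],[0,0,0]],
  [[-0.024,-0.187,0],[0,0,0]],
  [[-0.026,-0.204,0],[0,0,0]],
])

```text
t: 7.15
tool_pos: [0.5615, 0.0481, 0.1147]
ee_rot: [3.141, 0.0, 3.015]
contact_force: [-0.8, 0.3, -1.7]
grip_width: 0.0219
finger_force: 35.0
```

Call:
drive_tool([
  [[-0.002,-0.017,0],[0,0,0]],
  [[-0.004,-0.034,0],[0,0,0]],
  [[-0.007,-0.051,0],[0,0,0]],
  [[-0.009,-0.068,0],[0,0,0]],
  [[-0.011,-0.085,0],[0,0,0]],
  [[-0.013,-0.102,0],[0,0,0]],
  [[-0.015,-0.119,0],[0,0,0]],
  [[-0.018,-0.136,0],[0,0,0]],
  [[-0.02,-0.153,0],[0,0,0]],
  [[-0.022,-0.17,0],[0,0,0]],
  [[-0.024,-0.187,0],[0,0,0]],
  [[-0.026,-0.204,0],[0,0,0]],
])

```text
t: 8.15
tool_pos: [0.5484, -0.054, 0.1147]
ee_rot: [-3.142, 0.0, 3.015]
contact_force: [-0.2, -1.2, -2.6]
grip_width: 0.0221
finger_force: 35.0
```

Call:
drive_tool([
  [[-0.001,-0.006,0],[0,0,0]],
  [[-0.001,-0.006,0],[0,0,0]],
  [[-0.001,-0.006,0],[0,0,0]],
])

```text
t: 8.4
tool_pos: [0.5481, -0.0561, 0.1147]
ee_rot: [3.141, 0.0, 3.015]
contact_force: [-0.0, 0.8, -3.2]
grip_width: 0.0221
finger_force: 35.0
```

```bash
python3 shot.py w4;python3 - <<'E'
from h import *
from cell import env
f=env.grab_frame("top");g=env.grab_frame("side");z=lambda f,a:cv2.resize(cv2.convertScaleAbs(f["frame"][a[0]:a[1],a[2]:a[3],::-1],alpha=1.3,beta=20),(400,300),interpolation=2)
w=cv2.resize(cv2.imread("pics/w4.png"),(480,300))
cv2.imwrite("pics/c5.png",np.vstack([np.hstack([z(f,(110,210,210,343)),z(g,(180,300,220,380))]),np.pad(w,((0,0),(0,320),(0,0)))]))
E
```

```text
8.4 [ 0.5481 -0.0561  0.1147] [3.1413e+00 1.0000e-04 3.0147e+00]
```

View pics/c5.png

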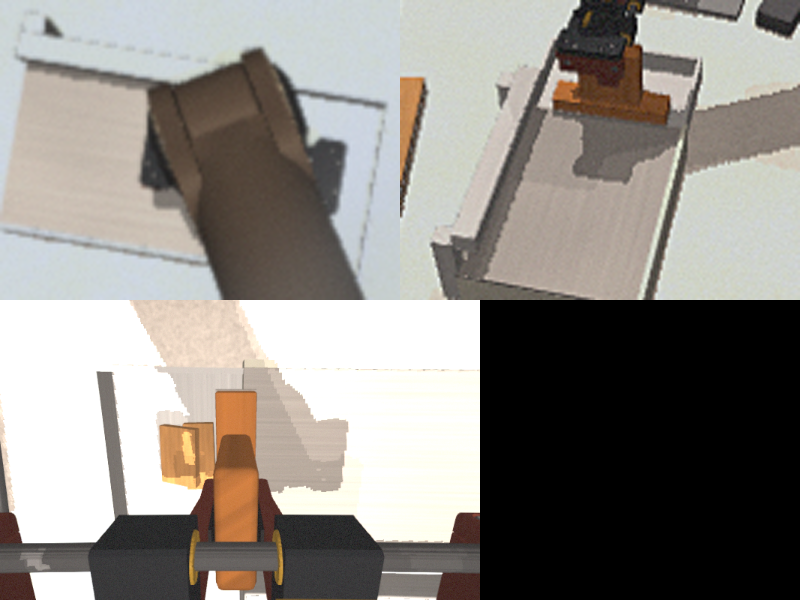

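Both views show the bed clear. Offcuts are visible in the tray beside the scraper at about (187,455), and the third may be hidden. I'll lift the block straight up and check with masks.

Call:
drive_tool([
  [[0,0,0.04],[0,0,0]],
  [[0,0,0.08],[0,0,0]],
  [[0,0,0.14],[0,0,0]],
  [[0.01,0.08,0.2],[0,0,0]],
  [[0.02,0.16,0.22],[0,0,0]],
  [[0.02,0.2,0.22],[0,0,0]],
  [[0.02,0.2,0.22],[0,0,0]],
])

```text
t: 9.13
tool_pos: [0.5581, 0.0524, 0.227]
ee_rot: [3.137, 0.003, 3.024]
contact_force: [0.7, 0.4, -2.7]
grip_width: 0.0217
finger_force: 35.0
```

```bash
python3 shot.py w5;cat > chk.py <<'E'
from h import *
from cell import env
O=np.array([.570,-.022]);y=np.radians(-7.6);M=np.array([[np.cos(y),np.sin(y)],[-np.sin(y),np.cos(y)]])
o5,f5=pickle.load(open("w5.pkl","rb"))
for n,f,o in(("w5",f5,o5),("top",env.grab_frame("top"),None),("side",env.grab_frame("side"),None)):
    m=cv2.inRange(cv2.cvtColor(f["frame"],cv2.COLOR_RGB2HSV),(5,100,50),(20,255,255))
    for c in cv2.findContours(m,0,2)[0]:
        if cv2.contourArea(c)>25:
            r=cv2.minAreaRect(c);p=plane(f,np.r_[[r[0]],cv2.boxPoints(r)],.012,o)[:,:2]
            q=(p-O)@M.T
            if -.25<q[0,1]<.22 and abs(q[0,0])<.14: print(n,np.round(r[0]),"area",cv2.contourArea(c),"press ctr",q[0].round(3),"box",q[1:].round(3).tolist())
E
python3 chk.py
```

```text
9.1333 [0.5581 0.0524 0.227 ] [3.1369 0.0032 3.0241]
w5 [171. 176.] area 4224.0 press ctr [-0.015 -0.081] box [[-0.055, -0.114], [-0.061, -0.045], [0.029, -0.045], [0.035, -0.119]]
w5 [314. 221.] area 11093.5 press ctr [0.035 0.072] box [[-0.074, 0.038], [-0.075, 0.104], [0.163, 0.113], [0.164, 0.036]]
top [305. 174.] area 511.0 press ctr [-0.019 -0.072] box [[-0.061, -0.03], [0.027, -0.036], [0.022, -0.115], [-0.065, -0.109]]
top [244. 173.] area 2451.5 press ctr [-0.046  0.115] box [[0.049, 0.272], [0.133, 0.155], [-0.14, -0.041], [-0.223, 0.076]]
side [296. 210.] area 811.0 press ctr [ 0.033 -0.128] box [[0.103, -0.057], [0.131, -0.206], [-0.041, -0.204], [-0.055, -0.058]]
```

```bash
python3 - <<'E'
from h import *
from cell import env
f=env.grab_frame("top")["frame"][110:215,225:345,::-1];w=cv2.imread("pics/w5.png")[90:270,60:280];s=env.grab_frame("side")["frame"][185:265,250:350,::-1]
r=lambda x,w:cv2.resize(cv2.convertScaleAbs(x,alpha=1.2),(w,300),interpolation=2)
cv2.imwrite("pics/c6.png",np.vstack([np.hstack([r(f,343),r(w,367)]),np.pad(r(s,375),((0,0),(0,335),(0,0)))]))
E
```

```text
(no output)
```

View pics/c6.png

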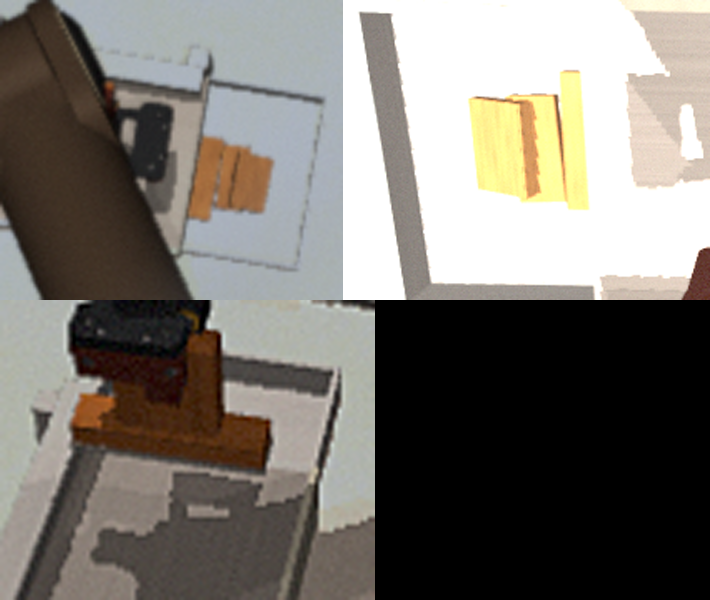

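All three offcuts lie in the tray: the long one beside the bed wall and the other two farther in, at top crop (205–265,180). The bed is clear. Now I'll carry the block back to the mat.

Call:
drive_tool([
  [[-0.082,0.568,-0.02],[0,0,0]],
  [[-0.082,0.568,-0.02],[0,0,0]],
  [[-0.082,0.568,-0.02],[0,0,0]],
  [[-0.082,0.568,-0.02],[0,0,0]],
  [[-0.082,0.568,-0.02],[0,0,0]],
  [[-0.082,0.568,-0.02],[0,0,0]],
  [[-0.082,0.568,-0.02],[0,0,0]],
  [[-0.082,0.568,-0.02],[0,0,0]],
  [[-0.082,0.568,-0.1],[0,0,0]],
  [[-0.082,0.568,-0.18],[0,0,0]],
  [[-0.082,0.568,-0.24],[0,0,0]],
  [[-0.082,0.568,-0.28],[0,0,0]],
])

```text
t: 10.38
tool_pos: [0.5165, 0.3248, 0.0806]
ee_rot: [-3.138, -0.003, 3.013]
contact_force: [-0.5, 0.2, -3.2]
grip_width: 0.0218
finger_force: 35.0
```

Call:
drive_tool([
  [[0,0,-0.01],[0,0,0]],
  [[0,0,-0.02],[0,0,0]],
  [[0,0,-0.02],[0,0,0]],
  [[0,0,-0.02],[0,0,0]],
  [[0,0,-0.02],[0,0,0]],
])

```text
t: 10.8
tool_pos: [0.5179, 0.3283, 0.0763]
ee_rot: [3.14, 0.002, 3.015]
contact_force: [0.0, 0.0, -2.1]
grip_width: 0.022
finger_force: 35.0
```

Call:
drive_tool([
  [[-0.002,0.01,-0.005],[0,0,0]],
  [[-0.002,0.01,-0.01],[0,0,0]],
  [[-0.002,0.01,-0.015],[0,0,0]],
  [[-0.002,0.01,-0.018],[0,0,0]],
  [[-0.002,0.01,-0.021],[0,0,0]],
  [[-0.002,0.01,-0.021],[0,0,0]],
  [[-0.002,0.01,-0.021],[0,0,0]],
])

```text
t: 11.38
tool_pos: [0.516, 0.3328, 0.064]
ee_rot: [-3.141, -0.0, 3.015]
contact_force: [-1.0, 1.3, -3.1]
grip_width: 0.0218
finger_force: 35.0
```

Call:
drive_tool([
  [[0,0,-0.002],[0,0,0]],
  [[0,0,-0.003],[0,0,0]],
  [[0,0,-0.003],[0,0,0]],
  [[0,0,-0.003],[0,0,0]],
])

```text
t: 11.72
tool_pos: [0.5163, 0.333, 0.0634]
ee_rot: [3.141, 0.001, 3.015]
contact_force: [0.0, -1.6, 6.4]
grip_width: 0.0218
finger_force: 35.0
```

It's standing on the mat with upward reaction, so release.

Call:
drive_tool([
  [[0,0,0],[0,0,0]],
  [[0,0,0],[0,0,0]],
  [[0,0,0],[0,0,0]],
  [[0,0,0],[0,0,0]],
  [[0,0,0],[0,0,0]],
  [[0,0,0],[0,0,0]],
  [[0,0,0],[0,0,0]],
  [[0,0,0],[0,0,0]],
], fingers=-1)

```text
t: 12.38
tool_pos: [0.516, 0.3329, 0.0626]
ee_rot: [3.142, -0.0, 3.015]
contact_force: [0.3, 1.1, -0.3]
grip_width: 0.0715
finger_force: 0.0
```

Call:
drive_tool([
  [[0,0,0.04],[0,0,0]],
  [[0,0,0.1],[0,0,0]],
  [[0,0,0.18],[0,0,0]],
  [[0,0,0.26],[0,0,0]],
  [[0,0,0.34],[0,0,0]],
  [[0,0,0.42],[0,0,0]],
  [[0,0,0.46],[0,0,0]],
  [[0,0,0.46],[0,0,0]],
])

```text
t: 13.05
tool_pos: [0.5171, 0.3348, 0.2983]
ee_rot: [3.136, 0.006, 3.015]
contact_force: [0.1, 0.1, 0.4]
grip_width: 0.0881
finger_force: 0.0
```

```bash
python3 shot.py w6; python3 - <<'E'
from h import *
from cell import env
o,f=pickle.load(open("w6.pkl","rb"));g=env.grab_frame("side")
for n,f,o in(("w",f,o),("s",g,None)):
    m=cv2.inRange(cv2.cvtColor(f["frame"],cv2.COLOR_RGB2HSV),(3,100,40),(20,255,255))
    for c in cv2.findContours(m,0,2)[0]:
        if cv2.contourArea(c)>150:
            r=cv2.minAreaRect(c);P=plane(f,cv2.boxPoints(r),.028,o);p=P.mean(0)
            if np.hypot(p[0]-.516,p[1]-.335)<.1:print(n,p.round(4),P[:,:2].round(3).tolist())
E
```

```text
13.05 [0.5171 0.3348 0.2983] [3.1363 0.0061 3.0151]
w [0.5172 0.3316 0.028 ] [[0.451, 0.325], [0.455, 0.354], [0.584, 0.339], [0.579, 0.308]]
s [0.5158 0.3192 0.028 ] [[0.583, 0.349], [0.58, 0.274], [0.446, 0.291], [0.454, 0.364]]
```

The scraper stands upright at (0.517, 0.332), about 3 mm from the mat centre and released. Now I swing to the pedal, close the fingers and turn the tool.

Call:
drive_tool([
  [[-0.09,-0.67,0.1],[0,0,-0.222]],
  [[-0.09,-0.67,0.1],[0,0,-0.222]],
  [[-0.09,-0.67,0.1],[0,0,-0.222]],
  [[-0.09,-0.67,0.1],[0,0,-0.222]],
  [[-0.09,-0.67,0.1],[0,0,-0.222]],
  [[-0.09,-0.67,0.1],[0,0,-0.222]],
  [[-0.09,-0.67,0.1],[0,0,-0.222]],
  [[-0.09,-0.67,0.1],[0,0,-0.222]],
  [[-0.09,-0.67,0.1],[0,0,-0.222]],
  [[-0.09,-0.67,0.1],[0,0,-0.222]],
  [[-0.09,-0.67,0.1],[0,0,-0.222]],
  [[-0.09,-0.67,0.1],[0,0,-0.222]],
], fingers=1, newtons=20)

```text
t: 14.15
tool_pos: [0.4703, -0.003, 0.341]
ee_rot: [-3.139, -0.0, 1.613]
contact_force: [-1.1, 0.4, 0.4]
grip_width: 0.0114
finger_force: 0.0
```

Call:
drive_tool([
  [[-0.1,-0.58,-0.04],[0,0,-0.222]],
  [[-0.1,-0.58,-0.04],[0,0,-0.222]],
  [[-0.1,-0.58,-0.04],[0,0,-0.222]],
  [[-0.1,-0.58,-0.04],[0,0,-0.222]],
  [[-0.1,-0.58,-0.04],[0,0,-0.222]],
  [[-0.1,-0.58,-0.04],[0,0,-0.222]],
  [[-0.1,-0.58,-0.04],[0,0,-0.222]],
  [[-0.1,-0.58,-0.04],[0,0,-0.222]],
  [[-0.1,-0.58,-0.04],[0,0,-0.222]],
  [[-0.1,-0.58,-0.04],[0,0,-0.222]],
  [[-0.1,-0.58,-0.04],[0,0,-0.222]],
  [[-0.1,-0.58,-0.04],[0,0,-0.222]],
])

```text
t: 15.15
tool_pos: [0.4206, -0.2919, 0.3212]
ee_rot: [-3.14, 0.002, 0.223]
contact_force: [0.7, 0.7, -0.1]
grip_width: 0.0003
finger_force: 0.0
```

```bash
cat > t.py <<'E'
from cell import env
from h import *
o=env.get_obs();print(o["tool_pos"],np.degrees(o["ee_rot"]),o["qpos"].round(2),o["grip_width"],o["contact_force"].round(1))
T=R.from_rotvec(np.radians(-52)*np.array([np.sin(np.radians(12.9)),np.cos(np.radians(12.9)),0]))*R.from_euler("xyz",[np.pi,0,np.radians(-12.9)])
print("turn/360",((T*R.from_euler("xyz",o["ee_rot"]).inv()).as_rotvec()/(2*np.pi)).round(4))
for xs,z in((-140,.18),(-110,.145),(-21,.085),(-21,.07),(-21,.044)):
    p=np.array([.488+xs*.000975,-.359-xs*-.000223*-1*-1,z]) if 0 else np.array([.488+xs*.000975,-.359-xs*.000223,z]);print(xs,p.round(4),"shift",((p-o["tool_pos"])/.5).round(3))
E
python3 t.py
```

```text
[ 0.42059097 -0.29191588  0.3211507 ] [-1.79900097e+02  1.07327355e-01  1.27594284e+01] [ 0.75  0.16 -0.28  1.71  0.05  1.28 -0.88] 0.0002862935423676518 [ 0.7  0.7 -0.1]
turn/360 [-0.0004 -0.1459 -0.0664]
-140 [ 0.3515 -0.3278  0.18  ] shift [-0.138 -0.072 -0.282]
-110 [ 0.3808 -0.3345  0.145 ] shift [-0.08  -0.085 -0.352]
-21 [ 0.4675 -0.3543  0.085 ] shift [ 0.094 -0.125 -0.472]
-21 [ 0.4675 -0.3543  0.07  ] shift [ 0.094 -0.125 -0.502]
-21 [ 0.4675 -0.3543  0.044 ] shift [ 0.094 -0.125 -0.554]
```

Call:
drive_tool([
  [[-0.13,-0.07,-0.12],[0,-0.146,-0.066]],
  [[-0.13,-0.07,-0.12],[0,-0.146,-0.066]],
  [[-0.13,-0.07,-0.12],[0,-0.146,-0.066]],
  [[-0.13,-0.07,-0.12],[0,-0.146,-0.066]],
  [[-0.13,-0.07,-0.12],[0,-0.146,-0.066]],
  [[-0.13,-0.07,-0.12],[0,-0.146,-0.066]],
  [[-0.13,-0.07,-0.12],[0,-0.146,-0.066]],
  [[-0.13,-0.07,-0.12],[0,-0.146,-0.066]],
  [[-0.13,-0.07,-0.12],[0,-0.146,-0.066]],
  [[-0.13,-0.07,-0.12],[0,-0.146,-0.066]],
  [[-0.13,-0.07,-0.12],[0,-0.146,-0.066]],
  [[-0.13,-0.07,-0.12],[0,-0.146,-0.066]],
])

```text
t: 16.15
tool_pos: [0.3551, -0.3328, 0.2782]
ee_rot: [3.066, -0.831, -0.124]
contact_force: [-0.6, 0.2, 1.3]
grip_width: 0.0004
finger_force: 0.0
```

```bash
python3 t.py
```

```text
[ 0.35513864 -0.33280522  0.27824102] [175.64717369 -47.62369811  -7.11932316] [ 0.21 -0.24  0.76  2.42 -1.01  0.45  0.11] 0.00043189216203265565 [-0.6  0.2  1.3]
turn/360 [ 0.0056 -0.0133 -0.0068]
-140 [ 0.3515 -0.3278  0.18  ] shift [-0.007  0.01  -0.196]
-110 [ 0.3808 -0.3345  0.145 ] shift [ 0.051 -0.003 -0.266]
-21 [ 0.4675 -0.3543  0.085 ] shift [ 0.225 -0.043 -0.386]
-21 [ 0.4675 -0.3543  0.07  ] shift [ 0.225 -0.043 -0.416]
-21 [ 0.4675 -0.3543  0.044 ] shift [ 0.225 -0.043 -0.468]
```

The joints are near their limits this close in. I'll move forward, since a vertical descent just in front of the hood edge is clear.

Call:
drive_tool([
  [[0.15,-0.026,-0.1],[0.006,-0.013,-0.007]],
  [[0.15,-0.026,-0.1],[0.006,-0.013,-0.007]],
  [[0.15,-0.026,-0.1],[0.006,-0.013,-0.007]],
  [[0.15,-0.026,-0.15],[0.006,-0.013,-0.007]],
  [[0.15,-0.026,-0.15],[0.006,-0.013,-0.007]],
  [[0.15,-0.026,-0.15],[0.006,-0.013,-0.007]],
  [[0.15,-0.026,-0.15],[0.006,-0.013,-0.007]],
  [[0.15,-0.026,-0.15],[0.006,-0.013,-0.007]],
])

```text
t: 16.82
tool_pos: [0.442, -0.3346, 0.2424]
ee_rot: [3.118, -0.824, -0.225]
contact_force: [-0.5, -0.0, -0.0]
grip_width: 0.0004
finger_force: 0.0
```

```bash
sed -i 's/((-140,.18)/((-60,.2),(-60,.085)/' t.py; python3 t.py
```

```text
[ 0.44201449 -0.33464572  0.24242538] [178.66136447 -47.22333668 -12.90927082] [-0.63 -0.29  1.34  2.41 -1.03  0.13 -0.01] 0.00044394406182055203 [-0.5 -0.  -0. ]
turn/360 [-0.0006 -0.0135  0.0029]
-60 [ 0.4295 -0.3456  0.2   ] shift [-0.025 -0.022 -0.085]
-60 [ 0.4295 -0.3456  0.085 ] shift [-0.025 -0.022 -0.315]
-110 [ 0.3808 -0.3345  0.145 ] shift [-0.123  0.    -0.195]
-21 [ 0.4675 -0.3543  0.085 ] shift [ 0.051 -0.039 -0.315]
-21 [ 0.4675 -0.3543  0.07  ] shift [ 0.051 -0.039 -0.345]
-21 [ 0.4675 -0.3543  0.044 ] shift [ 0.051 -0.039 -0.397]
```

The arm took a bad elbow branch. I'll fit a quick kinematic model from the recorded states to find a comfortable pushing configuration.

```bash
cat > kin.py <<'E'
from h import *
from itertools import product
from scipy.optimize import least_squares
AX=[2,1,2,1,2,1,2]
def fk(q,sg,tr,Rf=np.eye(3)):
    Rm=np.eye(3);p=np.zeros(3)
    for i in range(7):
        p=p+Rm@tr[i];Rm=Rm@R.from_rotvec(sg[i]*q[i]*np.eye(3)[AX[i]]).as_matrix()
    p=p+Rm@tr[7];return p,Rm@Rf
if __name__=="__main__":
    from cell import env
    S=[env.get_obs()]+[pickle.load(open(n+".pkl","rb"))[0] for n in("f0","f1","w1","w2","w3","w4","w5","w6")]
    S.append(dict(qpos=np.array([.21,-.24,.76,2.42,-1.01,.45,.11]),tool_pos=np.array([.35514,-.3328,.27824]),ee_rot=np.radians([175.647,-47.624,-7.119])))
    S.append(dict(qpos=np.array([.75,.16,-.28,1.71,.05,1.28,-.88]),tool_pos=np.array([.42059,-.29192,.32115]),ee_rot=np.radians([-179.9,.107,12.759])))
    RT=[R.from_euler("xyz",s["ee_rot"]).as_matrix() for s in S];best=[]
    for sg in product([1,-1],repeat=7):
        D=[fk(s["qpos"],sg,np.zeros((8,3)))[1].T@T for s,T in zip(S,RT)]
        m=R.from_matrix(D).mean();e=np.abs((R.from_matrix(D)*m.inv()).magnitude()).max()
        best.append((e,sg,m.as_matrix()))
    best.sort(key=lambda b:b[0]);print([(round(b[0],3),b[1]) for b in best[:4]]);e,sg,Rf=best[0];print(Rf.round(3))
    A=[];b=[]
    for s in S:
        f=lambda x:fk(s["qpos"],sg,x.reshape(8,3))[0];A.append(np.array([f(x) for x in np.eye(24)]).T);b.append(s["tool_pos"])
    A=np.vstack(A);b=np.hstack(b);x=np.linalg.solve(A.T@A+1e-6*np.eye(24),A.T@b);print("res",np.abs(A@x-b).max());print(x.reshape(8,3).round(3))
    pickle.dump((sg,x.reshape(8,3),Rf),open("kin.pkl","wb"))
E
python3 kin.py
```

```text
[(np.float64(0.009), (-1, 1, -1, 1, -1, 1, -1)), (np.float64(0.763), (1, 1, 1, 1, 1, 1, 1)), (np.float64(1.028), (-1, -1, -1, 1, -1, 1, -1)), (np.float64(1.349), (1, 1, 1, -1, -1, -1, 1))]
[[-0.001 -1.     0.001]
 [ 1.    -0.001  0.   ]
 [-0.     0.001  1.   ]]
res 0.0011800869610384401
[[ 0.002 -0.002  0.146]
 [-0.007 -0.014  0.146]
 [ 0.002 -0.014  0.27 ]
 [ 0.002 -0.008  0.27 ]
 [ 0.005 -0.008  0.227]
 [-0.001 -0.004  0.227]
 [ 0.003 -0.004  0.183]
 [-0.001  0.002  0.183]]
```

```bash
cat > ik.py <<'E'
from kin import *
sg,tr,Rf=pickle.load(open("kin.pkl","rb"))
lo=np.array([-2.95,-.29,-1.47,.14,-1.03,.13,-2.86]);hi=np.array([2.95,1.99,1.44,2.54,4.17,1.85,2.86])
def pose(xs,z,tau,az,flip):
    a=np.radians(az);T=R.from_rotvec(-np.radians(tau)*np.array([-np.sin(a),np.cos(a),0]))*R.from_euler("xyz",[np.pi,0,a])
    if flip:T=T*R.from_euler("z",np.pi)
    return np.array([.488+xs*.000975,-.359-xs*.000223,z]),T
def ik(p,T,q0,w=.003):
    mid=np.clip(q0,lo,hi)
    def f(q):
        pp,RR=fk(q,sg,tr,Rf);return np.r_[(pp-p)*10,(T*R.from_matrix(RR).inv()).as_rotvec()*3,w*(q-mid)]
    s=least_squares(f,mid,bounds=(lo+.05,hi-.05),max_nfev=60);r=np.abs(f(s.x)[:6]).max();return s.x,r
if __name__=="__main__":
    rng=np.random.default_rng(0)
    for tau in(40,46,52):
        for az in(-13,-22):
            for fl in(0,1):
                b=(-1,)
                for k in range(14):
                    q,r=ik(*pose(-25,.06,tau,az,fl),rng.uniform(np.maximum(lo,[-.5,-.2,-1.3,.5,-1,.2,-2.5]),np.minimum(hi,[2.2,1.2,1.3,2.4,2,1.6,2.5])),1e-3)
                    mg=min((q-lo).min(),(hi-q).min())
                    if r<.02 and mg>b[0]:b=(mg,q)
                print(tau,az,fl,b[0] if b[0]<0 else (round(b[0],2),b[1].round(2).tolist()))
E
time python3 ik.py
```

```text
Traceback (most recent call last):
  File "ik.py", line 20, in <module>
    q,r=ik(*pose(-25,.06,tau,az,fl),rng.uniform(np.maximum(lo,[-.5,-.2,-1.3,.5,-1,.2,-2.5]),np.minimum(hi,[2.2,1.2,1.3,2.4,2,1.6,2.5])),1e-3)
        ~~^^^^^^^^^^^^^^^^^^^^^^^^^^^^^^^^^^^^^^^^^^^^^^^^^^^^^^^^^^^^^^^^^^^^^^^^^^^^^^^^^^^^^^^^^^^^^^^^^^^^^^^^^^^^^^^^^^^^^^^^^^^^^^^^^^^
  File "ik.py", line 12, in ik
    s=least_squares(f,mid,bounds=(lo+.05,hi-.05),max_nfev=60);r=np.abs(f(s.x)[:6]).max();return s.x,r
ValueError: Initial guess is outside of provided bounds

real	0m1.033s
user	0m1.540s
sys	0m0.138s
```

```bash
sed -i 's/mid=np.clip(q0,lo,hi)/mid=np.clip(q0,lo+.06,hi-.06)/' ik.py; time timeout 400 python3 ik.py
```

```text
40 -13 0 (np.float64(0.11), [1.57, 0.67, -0.92, 2.33, 2.75, 0.24, 2.67])
40 -13 1 (np.float64(0.22), [1.74, 0.86, -1.2, 2.32, 2.13, 0.4, 0.24])
40 -22 0 (np.float64(0.16), [1.43, 0.62, -0.85, 2.38, 2.68, 0.38, 2.51])
40 -22 1 (np.float64(0.18), [1.7, 0.89, -1.26, 2.36, 2.17, 0.61, 0.03])
46 -13 0 (np.float64(0.16), [1.68, 0.8, -1.02, 2.38, 2.88, 0.38, 2.68])
46 -13 1 (np.float64(0.17), [1.54, 0.68, -0.81, 2.37, 3.32, 0.36, -0.98])
46 -22 0 (np.float64(0.08), [0.73, 0.51, 0.03, 2.46, 3.6, 0.65, 1.45])
46 -22 1 (np.float64(0.12), [1.75, 1.02, -1.29, 2.42, 2.4, 0.73, -0.06])
52 -13 0 (np.float64(0.12), [1.67, 0.83, -0.92, 2.42, 3.26, 0.5, 2.38])
52 -13 1 (np.float64(0.13), [1.77, 0.93, -1.07, 2.41, 3.0, 0.48, -0.44])
52 -22 0 -1
52 -22 1 (np.float64(0.07), [1.83, 1.27, -1.39, 2.47, 2.51, 0.91, 0.07])
real	0m22.593s
user	0m23.127s
sys	0m0.140s
```

```bash
cat > plan.py <<'E'
from ik import *
O=np.array([.488,-.359,0]);Rs=R.from_euler("z",-12.9,degrees=True)
g=np.meshgrid(np.linspace(-.04,.09,14),np.linspace(-.065,.065,14),[.14,.148]);hood=np.stack([a.ravel() for a in g],1)
hood=Rs.apply(hood)+O
def box(P,lo_,hi_):
    c=(np.array(lo_)+hi_)/2;h=(np.array(hi_)-lo_)/2;d=np.abs(P-c)-h
    return (np.linalg.norm(np.maximum(d,0),axis=1)+np.minimum(d.max(1),0)).min()
def clear(p,T):
    P=T.inv().apply(hood-p)
    return min(box(P,[-.0375,-.089,-.26],[.0375,.089,-.08]),box(P,[-.011,-.014,-.08],[.011,.014,0]))
def tool(xs,ys,z,tau,az,roll):
    a=np.radians(az);T=R.from_rotvec(-np.radians(tau)*np.array([-np.sin(a),np.cos(a),0]))*R.from_euler("xyz",[np.pi,0,a])*R.from_euler("z",roll,degrees=True)
    return O+Rs.apply([xs/1e3,ys/1e3,0])+[0,0,z],T
if __name__=="__main__":
    C=[]
    for tau in(30,35,40,45,50):
      for az in(-13,-18,-24,-30,-37):
        for roll in range(-45,46,15):
          for xs in(-30,-24):
            for ys in(-25,0,25):
              c=clear(*tool(xs,ys,.045,tau,az,roll))
              if c>.012:C.append((c,tau,az,roll,xs,ys))
    print(len(C),sorted(C)[-5:]);out=[]
    best={}
    for c in C:
        k=c[1:3]
        if k not in best or c[0]>best[k][0]:best[k]=c
    seeds=[[.75,.1,-.2,2.1,-.2,.7,-.9],[1.3,.4,-.7,2.2,-.2,.4,-.9],[.2,-.1,.6,2.2,-.7,.5,0]]
    for k,c in best.items():
        for s in seeds:
            q,r=ik(*tool(c[4],c[5],.05,c[1],c[2],c[3]),np.array(s),2e-3)
            if r<.02:out.append((round(min((q-lo).min(),(hi-q).min()),2),round(c[0],3))+c[1:]+(q.round(2).tolist(),))
    for x in sorted(out,key=lambda x:-x[0])[:14]:print(x)
E
timeout 500 python3 plan.py
```

```text
122 [(np.float64(0.02830254357856051), 50, -30, -15, -30, -25), (np.float64(0.02830254357856051), 50, -30, -15, -30, 25), (np.float64(0.03084901591014422), 50, -13, 0, -30, -25), (np.float64(0.030871965396473914), 50, -13, 0, -30, 0), (np.float64(0.03091022595043218), 50, -13, 0, -30, 25)]
(np.float64(0.05), np.float64(0.014), 40, -30, -15, -30, -25, [1.73, 1.12, -1.42, 2.38, 2.12, 0.95, -2.8])
```

The front approach is cramped for this arm, but the stand's left side and front-left corner are open too. I'll check oblique entries there, with hood, weight and tray as obstacles.

```bash
cat > plan2.py <<'E'
from plan import *
import plan
L=lambda a,b,n=15:np.linspace(a,b,n)
w=np.vstack([L([.381,-.262,.03],[.345,-.354,.03]),L([.335,-.244,.03],[.299,-.336,.03])])
tray=np.vstack([L([.45,-.168,.042],[.632,-.19,.042]),L([.45,-.168,.042],[.49,.2,.058]),L([.657,.17,.116],[.625,-.061,.116]),L([.632,-.19,.042],[.64,-.06,.042])])
obs=np.vstack([w,tray])
def clear2(p,T):
    P=T.inv().apply(obs-p)
    return min(box(P,[-.0375,-.089,-.26],[.0375,.089,-.08]),box(P,[-.011,-.014,-.08],[.011,.014,0]),box(P,[-.06,-.06,-.4],[.06,.06,-.26]))
if __name__=="__main__":
    best={}
    for tau in(40,45,50,55,60):
      for az in range(-40,-111,-10):
        for roll in range(-60,61,10):
          for xs,ys in((-32,28),(-30,20),(-32,12),(-24,28)):
              a=tool(xs,ys,.045,tau,az,roll);c=clear(*a)
              if c>.012:
                  c2=clear2(*a)
                  if c2>.02 and c>best.get((tau,az),(0,))[0]:best[tau,az]=(c,c2,tau,az,roll,xs,ys)
    print(len(best));out=[]
    seeds=[[.75,.3,-.2,2.0,.6,.9,-.9],[.3,.5,0,1.9,1.2,.8,-1.5],[.3,.5,0,1.9,1.2,.8,1.5]]
    for c in best.values():
        for fl in(0,180):
          b=None
          for s in seeds:
            q,r=ik(*tool(c[5],c[6],.05,c[2],c[3],c[4]+fl),np.array(s),2e-3);m=min((q-lo).min(),(hi-q).min())
            if r<.02 and(b is None or m>b[0]):b=(round(m,2),round(c[0],3),round(c[1],3))+c[2:]+(fl,q.round(2).tolist())
          if b:out.append(b)
    for x in sorted(out,key=lambda x:-x[0])[:16]:print(*x)
E
timeout 500 python3 plan2.py
```

```text
23
0.62 0.017 0.048 55 -110 -10 -32 28 0 [0.09, 0.79, -0.14, 1.92, 1.05, 1.23, 2.14]
0.61 0.017 0.048 55 -110 -10 -32 28 180 [0.1, 0.78, -0.15, 1.93, 1.06, 1.24, -1.0]
0.6 0.024 0.024 60 -110 -10 -32 28 180 [-0.38, 0.9, 0.46, 1.94, 0.76, 0.97, -0.82]
0.56 0.024 0.024 60 -110 -10 -32 28 0 [0.04, 0.84, -0.11, 1.91, 1.07, 1.29, 2.1]
0.5 0.026 0.041 60 -100 0 -32 28 0 [-0.01, 0.8, -0.07, 2.04, 1.21, 1.19, 1.87]
0.49 0.019 0.05 55 -100 0 -32 28 0 [0.04, 0.75, -0.1, 2.05, 1.19, 1.12, 1.93]
0.49 0.026 0.041 60 -100 0 -32 28 180 [0.07, 0.8, -0.18, 2.05, 1.25, 1.25, -1.29]
0.48 0.019 0.05 55 -100 0 -32 28 180 [0.12, 0.75, -0.2, 2.06, 1.23, 1.19, -1.23]
0.37 0.026 0.034 60 -90 0 -32 28 0 [-0.03, 0.77, -0.07, 2.17, 1.39, 1.12, 1.79]
0.36 0.019 0.039 55 -90 0 -32 28 0 [0.02, 0.71, -0.08, 2.18, 1.37, 1.04, 1.86]
0.36 0.019 0.039 55 -90 0 -32 28 180 [0.16, 0.72, -0.26, 2.18, 1.42, 1.15, -1.29]
0.36 0.026 0.034 60 -90 0 -32 28 180 [0.11, 0.78, -0.23, 2.18, 1.44, 1.23, -1.36]
0.25 0.019 0.028 55 -80 -10 -32 28 180 [0.23, 0.7, -0.32, 2.29, 1.64, 1.15, -1.17]
0.24 0.019 0.028 55 -80 -10 -32 28 0 [0.1, 0.69, -0.17, 2.3, 1.61, 1.05, 1.95]
0.24 0.026 0.026 60 -80 0 -32 28 0 [-0.02, 0.75, -0.08, 2.3, 1.62, 1.09, 1.68]
0.24 0.026 0.026 60 -80 0 -32 28 180 [0.18, 0.77, -0.3, 2.3, 1.66, 1.24, -1.44]
```

The left-side entry (tilt 60°, azimuth -100°) is comfortable, with about 0.5 rad joint margin and 25 mm clearance. I'll simulate the route for joint limits and clearances.

```bash
cat > route.py <<'E'
from plan2 import *
from scipy.spatial.transform import Slerp
TF=tool(0,0,0,60,-100,0)[1]
d=TF.apply([0,0,1])
pts={}
e=tool(-26,24,.085,60,-100,0)[0];pts["entry"]=e;pts["pre"]=e-d*.14;pts["high"]=e-d*.14+[0.0,0.0,.12];pts["push"]=e-[0,0,.042]
if __name__=="__main__":
    q=np.array([.75,.16,-.28,1.71,.05,1.28,-.88]);p,T=fk(q,sg,tr,Rf);T=R.from_matrix(T)
    print("dir",d.round(3));
    for k,v in pts.items():print(k,v.round(4))
    for n in("high","pre","entry","push"):
        S=Slerp([0,1],R.from_matrix([T.as_matrix(),TF.as_matrix()]))
        N=24 if n=="high" else 8;cl=[]
        for i in range(1,N+1):
            pi=p+(pts[n]-p)*i/N;q,r=ik(pi,S(i/N),q,1e-3);cl.append(min(clear(pi,S(i/N)),clear2(pi,S(i/N))))
            if n=="high" and i%4==0 or i==N:print(n,i,q.round(2).tolist(),round(r,3),"clr",round(min(cl),3))
        p=pts[n];T=TF
    T0=R.from_euler("xyz",[np.pi,0,np.radians(12.8)]);print("rotvec/360 from down12.8",((TF*T0.inv()).as_rotvec()/2/np.pi).round(4))
E
timeout 300 python3 route.py
```

```text
dir [-0.15  -0.853 -0.5  ]
entry [ 0.468  -0.3298  0.085 ]
pre [ 0.4891 -0.2104  0.155 ]
high [ 0.4891 -0.2104  0.275 ]
push [ 0.468  -0.3298  0.043 ]
high 4 [0.69, 0.05, -0.3, 1.87, 0.13, 1.05, -1.3] 0.0 clr 0.167
high 8 [0.62, -0.01, -0.39, 2.0, 0.37, 0.9, -1.9] 0.0 clr 0.157
high 12 [0.52, 0.02, -0.5, 2.08, 0.71, 0.93, -2.63] 0.0 clr 0.15
high 16 [-1.25, 0.37, 1.39, 2.12, 0.5, 0.82, -2.81] 0.107 clr 0.146
high 20 [-1.11, 0.77, 1.39, 1.99, 0.14, 0.88, -2.81] 0.301 clr 0.144
high 24 [-0.97, 0.99, 1.39, 1.81, -0.05, 1.08, -2.81] 0.68 clr 0.144
pre 8 [-1.06, 1.28, 1.39, 2.03, -0.39, 0.79, -2.81] 0.287 clr 0.076
entry 8 [-0.9, 1.45, 1.36, 2.06, -0.57, 0.62, -2.79] 0.0 clr 0.012
push 8 [-0.89, 1.52, 1.31, 2.05, -0.64, 0.6, -2.8] 0.0 clr 0.009
rotvec/360 from down12.8 [-0.1339 -0.1406 -0.2802]
```

Call:
drive_tool([
  [[-0.13,0.03,0.06],[0,0.01,0]],
  [[-0.13,0.03,0.06],[0,0.01,0]],
  [[-0.13,0.03,0.06],[0,0.01,0]],
  [[-0.1,0.07,0.12],[0,0.13,0.066]],
  [[-0.07,0.08,0.15],[0,0.13,0.066]],
  [[-0.04,0.08,0.15],[0,0.13,0.066]],
  [[-0.04,0.08,0.15],[0,0.13,0.066]],
  [[-0.04,0.08,0.15],[0,0.13,0.066]],
  [[-0.04,0.08,0.15],[0,0.13,0.066]],
  [[-0.04,0.08,0.15],[0,0.13,0.066]],
  [[-0.04,0.08,0.15],[0,0.13,0.066]],
  [[-0.04,0.08,0.15],[0,0.13,0.066]],
])

```text
t: 17.82
tool_pos: [0.4199, -0.2988, 0.3187]
ee_rot: [3.103, -0.047, 0.193]
contact_force: [1.4, 0.5, -0.0]
grip_width: 0.0006
finger_force: 0.0
```

```bash
python3 t.py|head -1
```

```text
[ 0.41993106 -0.29875886  0.3187084 ] [177.80330479  -2.68484274  11.08397826] [ 0.28  0.1   0.27  1.78 -0.03  1.2  -0.82] 0.0005670695371617058 [ 1.4  0.5 -0. ]
```

```bash
cat > route2.py <<'E'
from route import *
from cell import env
q=env.get_obs()["qpos"];p,T=fk(q,sg,tr,Rf);T=R.from_matrix(T)
M=R.from_euler("xyz",[np.pi,0,np.radians(150)])
pts["mid"]=np.array([.45,-.2,.32])
import sys
for n,G,mid,N in(("mid",M,1,20),("high",TF,0,16),("pre",TF,0,6),("entry",TF,0,8),("push",TF,0,4)):
    rv=(G*T.inv()).as_rotvec();cl=[]
    for i in range(1,N+1):
        pi=p+(pts[n]-p)*i/N;Ti=R.from_rotvec(rv*i/N)*T;q,r=ik(pi,Ti,q,1e-3);cl.append(min(clear(pi,Ti),clear2(pi,Ti)))
        if i==N//2 or i==N:print(n,i,q.round(2).tolist(),round(r,3),"clr",round(min(cl),3))
    print("   shift",((pts[n]-p)/.5).round(3),"turn",(rv/2/np.pi).round(4));p=pts[n];T=G
E
timeout 300 python3 route2.py
```

```text
mid 10 [0.3, 0.1, 0.16, 1.78, -0.04, 1.23, 0.3] 0.0 clr 0.173
mid 20 [0.29, 0.11, 0.03, 1.76, -0.0, 1.27, 1.37] 0.0 clr 0.173
   shift [0.065 0.204 0.002] turn [-0.0083  0.0091  0.386 ]
high 8 [0.07, 0.37, -0.1, 1.63, 0.46, 1.56, 1.8] 0.0 clr 0.166
high 16 [-0.1, 0.46, -0.22, 1.89, 0.95, 1.56, 2.22] 0.0 clr 0.145
   shift [ 0.078 -0.021 -0.09 ] turn [-0.0814  0.1747  0.2734]
pre 3 [-0.11, 0.55, -0.22, 1.93, 0.97, 1.49, 2.12] 0.0 clr 0.103
pre 6 [-0.12, 0.65, -0.21, 1.95, 1.0, 1.43, 2.02] 0.0 clr 0.076
   shift [ 0.    0.   -0.24] turn [0. 0. 0.]
entry 4 [-0.04, 0.69, -0.16, 2.0, 1.09, 1.33, 1.98] 0.0 clr 0.017
entry 8 [0.03, 0.74, -0.11, 2.03, 1.2, 1.23, 1.94] 0.0 clr 0.012
   shift [-0.042 -0.239 -0.14 ] turn [0. 0. 0.]
push 2 [0.03, 0.78, -0.11, 2.03, 1.22, 1.22, 1.9] 0.0 clr 0.009
push 4 [0.02, 0.82, -0.11, 2.03, 1.23, 1.2, 1.86] 0.0 clr 0.009
   shift [ 0.     0.    -0.084] turn [0. 0. 0.]
```

Call:
drive_tool([
  [[0.06,0.2,0],[-0.004,0.005,0.2]],
  [[0.06,0.2,0],[-0.004,0.005,0.2]],
  [[0.06,0.2,0],[-0.004,0.005,0.2]],
  [[0.06,0.2,0],[-0.004,0.005,0.2]],
  [[0.06,0.2,0],[-0.004,0.005,0.2]],
  [[0.06,0.2,0],[-0.004,0.005,0.2]],
  [[0.06,0.2,0],[-0.004,0.005,0.2]],
  [[0.06,0.2,0],[-0.004,0.005,0.2]],
  [[0.06,0.2,0],[-0.004,0.005,0.2]],
  [[0.06,0.2,0],[-0.004,0.005,0.2]],
  [[0.06,0.2,0],[-0.004,0.005,0.2]],
  [[0.06,0.2,0],[-0.004,0.005,0.2]],
])

```text
t: 18.82
tool_pos: [0.4504, -0.1977, 0.3177]
ee_rot: [3.11, -0.015, 1.445]
contact_force: [0.2, 0.4, 0.1]
grip_width: 0.0006
finger_force: 0.0
```

Call:
drive_tool([
  [[0,0,0],[0,0,0.185]],
  [[0,0,0],[0,0,0.185]],
  [[0,0,0],[0,0,0.185]],
  [[0,0,0],[0,0,0.185]],
  [[0,0,0],[0,0,0.185]],
  [[0,0,0],[0,0,0.185]],
  [[0,0,0],[0,0,0.185]],
  [[0,0,0],[0,0,0.185]],
  [[0,0,0],[0,0,0.185]],
  [[0,0,0],[0,0,0.185]],
])

```text
t: 19.65
tool_pos: [0.4506, -0.1973, 0.3179]
ee_rot: [3.109, -0.015, 2.613]
contact_force: [-0.7, 0.5, -0.5]
grip_width: 0.0006
finger_force: 0.0
```

```bash
cat > tune.py <<'E'
from plan2 import *
from cell import env
o=env.get_obs();print(o["t"],o["tool_pos"].round(4),np.degrees(o["ee_rot"]).round(1),o["qpos"].round(2))
for tau in(56,60,64):
  for az in(-100,-105):
    for xs,ys in((-26,24),(-30,26)):
        print(tau,az,xs,ys,[(round(clear(*a),3),round(clear2(*a),3)) for z in(.085,.065,.043) for a in[tool(xs,ys,z,tau,az,0)]])
E
python3 tune.py
```

```text
19.65 [ 0.4506 -0.1973  0.3179] [178.1  -0.9 149.7] [ 0.29  0.12  0.05  1.76 -0.04  1.27  1.4 ]
56 -100 -26 24 [(np.float64(0.01), np.float64(0.078)), (np.float64(0.004), np.float64(0.061)), (np.float64(0.02), np.float64(0.045))]
56 -100 -30 26 [(np.float64(0.012), np.float64(0.079)), (np.float64(0.006), np.float64(0.062)), (np.float64(0.021), np.float64(0.046))]
56 -105 -26 24 [(np.float64(0.008), np.float64(0.083)), (np.float64(0.001), np.float64(0.066)), (np.float64(0.018), np.float64(0.048))]
56 -105 -30 26 [(np.float64(0.01), np.float64(0.082)), (np.float64(0.003), np.float64(0.065)), (np.float64(0.019), np.float64(0.047))]
60 -100 -26 24 [(np.float64(0.012), np.float64(0.073)), (np.float64(0.009), np.float64(0.057)), (np.float64(0.026), np.float64(0.041))]
60 -100 -30 26 [(np.float64(0.014), np.float64(0.074)), (np.float64(0.011), np.float64(0.058)), (np.float64(0.027), np.float64(0.04))]
60 -105 -26 24 [(np.float64(0.01), np.float64(0.067)), (np.float64(0.007), np.float64(0.051)), (np.float64(0.024), np.float64(0.035))]
60 -105 -30 26 [(np.float64(0.012), np.float64(0.068)), (np.float64(0.009), np.float64(0.052)), (np.float64(0.025), np.float64(0.037))]
64 -100 -26 24 [(np.float64(0.015), np.float64(0.063)), (np.float64(0.015), np.float64(0.052)), (np.float64(0.031), np.float64(0.032))]
64 -100 -30 26 [(np.float64(0.017), np.float64(0.065)), (np.float64(0.017), np.float64(0.051)), (np.float64(0.032), np.float64(0.031))]
64 -105 -26 24 [(np.float64(0.013), np.float64(0.049)), (np.float64(0.013), np.float64(0.034)), (np.float64(0.03), np.float64(0.023))]
64 -105 -30 26 [(np.float64(0.014), np.float64(0.05)), (np.float64(0.015), np.float64(0.036)), (np.float64(0.031), np.float64(0.027))]
```

```bash
cat > route3.py <<'E'
from plan2 import *
from cell import env
o=env.get_obs();q=o["qpos"];p=o["tool_pos"];T=R.from_euler("xyz",o["ee_rot"])
e,TF=tool(-30,26,.084,64,-100,0);d=TF.apply([0,0,1])
pts={"high":e-d*.15+[0,0,.1],"pre":e-d*.15,"entry":e,"push":e-[0,0,.041]}
for n,N in(("high",16),("pre",5),("entry",10),("push",4)):
    rv=(TF*T.inv()).as_rotvec();cl=[]
    for i in range(1,N+1):
        pi=p+(pts[n]-p)*i/N;Ti=R.from_rotvec(rv*i/N)*T;q,r=ik(pi,Ti,q,1e-3);cl.append(min(clear(pi,Ti),clear2(pi,Ti)))
    print(n,pts[n].round(4),q.round(2).tolist(),round(r,3),"clr",np.round(cl,3).tolist())
    print("   shift",((pts[n]-p)/.5).round(3),"turn",(rv/2/np.pi).round(4));p=pts[n];T=TF
print("ee target",TF.as_euler("xyz").round(3))
E
timeout 300 python3 route3.py
```

```text
high [ 0.488  -0.1942  0.2498] [-0.17, 0.54, -0.2, 1.91, 0.96, 1.59, 2.12] 0.0 clr [0.181, 0.177, 0.174, 0.17, 0.167, 0.164, 0.161, 0.158, 0.155, 0.152, 0.149, 0.147, 0.144, 0.142, 0.139, 0.136]
   shift [ 0.075  0.006 -0.136] turn [-0.0903  0.1822  0.2734]
pre [ 0.488  -0.1942  0.1498] [-0.18, 0.7, -0.19, 1.94, 1.0, 1.49, 1.96] 0.0 clr [0.123, 0.113, 0.099, 0.082, 0.065]
   shift [ 0.   0.  -0.2] turn [0. 0. 0.]
entry [ 0.4646 -0.327   0.084 ] [-0.02, 0.78, -0.09, 2.04, 1.21, 1.28, 1.88] 0.0 clr [0.065, 0.064, 0.05, 0.037, 0.027, 0.022, 0.022, 0.022, 0.022, 0.017]
   shift [-0.047 -0.266 -0.132] turn [0. 0. 0.]
push [ 0.4646 -0.327   0.043 ] [-0.02, 0.86, -0.08, 2.02, 1.23, 1.25, 1.82] 0.0 clr [0.016, 0.018, 0.024, 0.031]
   shift [ 0.     0.    -0.082] turn [0. 0. 0.]
ee target [ 3.142 -1.117 -1.745]
```

Call:
drive_tool([
  [[0.075,0.006,-0.06],[-0.0602,0.1215,0.1823]],
  [[0.075,0.006,-0.06],[-0.0602,0.1215,0.1823]],
  [[0.075,0.006,-0.06],[-0.0602,0.1215,0.1823]],
  [[0.075,0.006,-0.06],[-0.0602,0.1215,0.1823]],
  [[0.075,0.006,-0.06],[-0.0602,0.1215,0.1823]],
  [[0.075,0.006,-0.06],[-0.0602,0.1215,0.1823]],
  [[0.075,0.006,-0.06],[-0.0602,0.1215,0.1823]],
  [[0.075,0.006,-0.06],[-0.0602,0.1215,0.1823]],
  [[0.075,0.006,-0.06],[-0.0602,0.1215,0.1823]],
  [[0.075,0.006,-0.06],[-0.0602,0.1215,0.1823]],
  [[0.075,0.006,-0.06],[-0.0602,0.1215,0.1823]],
  [[0.075,0.006,-0.06],[-0.0602,0.1215,0.1823]],
])

```text
t: 20.65
tool_pos: [0.4885, -0.1925, 0.2867]
ee_rot: [-2.8, -0.748, -2.602]
contact_force: [-0.1, -0.3, -0.6]
grip_width: 0.0
finger_force: 0.0
```

```bash
timeout 300 python3 route3.py | grep -A1 -E "high|target"; python3 tune.py|head -1
```

```text
high [ 0.488  -0.1942  0.2498] [-0.17, 0.54, -0.2, 1.91, 0.97, 1.59, 2.12] 0.0 clr [0.163, 0.161, 0.16, 0.158, 0.156, 0.154, 0.152, 0.15, 0.149, 0.147, 0.145, 0.143, 0.142, 0.14, 0.138, 0.136]
   shift [-0.001 -0.003 -0.074] turn [-0.0297  0.0604  0.0904]
--
ee target [ 3.142 -1.117 -1.745]
20.65 [ 0.4885 -0.1925  0.2867] [-160.4  -42.9 -149.1] [-0.04  0.46 -0.12  1.64  0.64  1.64  1.93]
```

Call:
drive_tool([
  [[-0.001,-0.003,-0.07],[-0.0297,0.0604,0.0904]],
  [[-0.001,-0.003,-0.07],[-0.0297,0.0604,0.0904]],
  [[-0.001,-0.003,-0.07],[-0.0297,0.0604,0.0904]],
  [[-0.001,-0.003,-0.07],[-0.0297,0.0604,0.0904]],
  [[-0.001,-0.003,-0.07],[-0.0297,0.0604,0.0904]],
  [[-0.001,-0.003,-0.07],[-0.0297,0.0604,0.0904]],
  [[-0.001,-0.003,-0.07],[-0.0297,0.0604,0.0904]],
  [[-0.001,-0.003,-0.27],[-0.0297,0.0604,0.0904]],
  [[-0.001,-0.003,-0.27],[-0.0297,0.0604,0.0904]],
  [[-0.001,-0.003,-0.27],[-0.0297,0.0604,0.0904]],
  [[-0.001,-0.003,-0.27],[-0.0297,0.0604,0.0904]],
  [[-0.001,-0.003,-0.27],[-0.0297,0.0604,0.0904]],
])

```text
t: 21.65
tool_pos: [0.4878, -0.196, 0.1532]
ee_rot: [-3.13, -1.115, -1.765]
contact_force: [0.2, 0.0, -0.3]
grip_width: 0.0003
finger_force: 0.0
```

```bash
timeout 300 python3 route3.py | grep -A1 -E "pre|target|high"; python3 tune.py|head -1; python3 - <<'E'
from h import *
from cell import env
o=env.get_obs();f=env.grab_frame("side");f2=env.grab_frame("top")
pickle.dump((o,{"side":f,"top":f2}),open("f2.pkl","wb"))
# grey/pink check: did pedal stand stay unoccluded; refine hood front-left corner by projection
o0,d=pickle.load(open("f0.pkl","rb"))
Rs=R.from_euler("z",-12.9,degrees=True);O=np.array([.488,-.359,0])
for P in([-.04,.065,.148],[-.04,-.065,.148],[-.1,.065,.012]):
    w=Rs.apply(P)+O;print(P,proj(d["side"],[w]).round(1),proj(d["top"],[w]).round(1))
E
```

```text
high [ 0.488  -0.1942  0.2498] [-0.17, 0.54, -0.2, 1.91, 0.97, 1.59, 2.12] 0.0 clr [0.074, 0.079, 0.084, 0.09, 0.095, 0.1, 0.105, 0.108, 0.111, 0.114, 0.117, 0.121, 0.124, 0.128, 0.132, 0.136]
   shift [0.    0.004 0.193] turn [-0.0002  0.0009  0.0015]
pre [ 0.488  -0.1942  0.1498] [-0.18, 0.7, -0.19, 1.94, 1.0, 1.49, 1.96] 0.0 clr [0.123, 0.113, 0.099, 0.082, 0.065]
   shift [ 0.   0.  -0.2] turn [0. 0. 0.]
--
ee target [ 3.142 -1.117 -1.745]
21.65 [ 0.4878 -0.196   0.1532] [-179.3  -63.9 -101.1] [-0.16  0.68 -0.19  1.94  1.    1.49  1.98]
[-0.04, 0.065, 0.148] [[338.1 149. ]] [[372.4 198.6]]
[-0.04, -0.065, 0.148] [[348.5 125.5]] [[417.  209.9]]
[-0.1, 0.065, 0.012] [[355.2 185.5]] [[362.9 219.2]]
```

The stand model reprojects to within 2 px in both views. Entering under the hood slowly along the tool axis.

Call:
drive_tool([
  [[-0.005,-0.026,-0.014],[0,0,0.001]],
  [[-0.009,-0.052,-0.028],[0,0,0.001]],
  [[-0.014,-0.079,-0.041],[0,0,0.001]],
  [[-0.018,-0.105,-0.055],[0,0,0.001]],
  [[-0.023,-0.131,-0.069],[0,0,0.001]],
  [[-0.028,-0.157,-0.083],[0,0,0.001]],
  [[-0.032,-0.183,-0.097],[0,0,0.001]],
  [[-0.037,-0.21,-0.11],[0,0,0.001]],
  [[-0.041,-0.236,-0.124],[0,0,0.001]],
  [[-0.046,-0.262,-0.138],[0,0,0.001]],
  [[-0.046,-0.262,-0.138],[0,0,0.001]],
  [[-0.046,-0.262,-0.138],[0,0,0.001]],
])

```text
t: 22.75
tool_pos: [0.4642, -0.3272, 0.0839]
ee_rot: [-3.134, -1.115, -1.753]
contact_force: [-0.0, 0.0, -0.6]
grip_width: 0.0005
finger_force: 0.0
```

Call:
drive_tool([
  [[0,0,-0.01],[0,0,0]],
  [[0,0,-0.02],[0,0,0]],
  [[0,0,-0.03],[0,0,0]],
  [[0,0,-0.04],[0,0,0]],
  [[0,0,-0.04],[0,0,0]],
])

```text
t: 23.17
tool_pos: [0.4647, -0.3261, 0.0634]
ee_rot: [-3.134, -1.115, -1.751]
contact_force: [-1.7, 1.2, 2.8]
grip_width: 0.0006
finger_force: 1.4
```

Contact with the pedal. Pushing on.

Call:
drive_tool([
  [[0,0,-0.008],[0,0,0]],
  [[0,0,-0.016],[0,0,0]],
  [[0,0,-0.024],[0,0,0]],
  [[0,0,-0.032],[0,0,0]],
  [[0,0,-0.038],[0,0,0]],
  [[0,0,-0.038],[0,0,0]],
  [[0,0,-0.038],[0,0,0]],
])

```text
t: 23.75
tool_pos: [0.4644, -0.3267, 0.0487]
ee_rot: [-3.129, -1.121, -1.758]
contact_force: [-7.1, 13.8, 26.1]
grip_width: 0.0004
finger_force: 13.1
```

Call:
drive_tool([
  [[0,0,-0.004],[0,0,0]],
  [[0,0,-0.007],[0,0,0]],
  [[0,0,-0.007],[0,0,0]],
])

```text
t: 24.0
tool_pos: [0.4643, -0.3268, 0.0482]
ee_rot: [-3.126, -1.127, -1.761]
contact_force: [-9.6, 23.4, 45.7]
grip_width: 0.0001
finger_force: 22.3
```

At the stop, since force rises without motion. I'll ease off a little and hold.

Call:
drive_tool([
  [[0,0,0.006],[0,0,0]],
  [[0,0,0.006],[0,0,0]],
  [[0,0,0.006],[0,0,0]],
  [[0,0,0.006],[0,0,0]],
  [[0,0,0.006],[0,0,0]],
  [[0,0,0.006],[0,0,0]],
  [[0,0,0.006],[0,0,0]],
  [[0,0,0.006],[0,0,0]],
  [[0,0,0.006],[0,0,0]],
  [[0,0,0.006],[0,0,0]],
  [[0,0,0.006],[0,0,0]],
  [[0,0,0.006],[0,0,0]],
])

```text
t: 25.0
tool_pos: [0.4644, -0.3267, 0.0486]
ee_rot: [-3.128, -1.122, -1.759]
contact_force: [-6.9, 15.1, 27.8]
grip_width: 0.0006
finger_force: 14.1
```

```bash
python3 - <<'E'
from h import *
from cell import env
f=env.grab_frame("side");o0,d=pickle.load(open("f2.pkl","rb"))
D=cv2.absdiff(f["frame"],d["side"]["frame"]).max(2)
O=np.array([.570,-.022,0]);Rs=R.from_euler("z",-7.6,degrees=True)
for z in(.116,.076):print(z,proj(f,Rs.apply([[.059,.2,z],[.059,0.05,z]])+O).round(0).tolist())
print("bar diff",(D[180:300,230:300]>40).sum())
u,v=proj(f,Rs.apply([[.059,.1,.116]])+O)[0].astype(int)
print("cols before",d["side"]["frame"][v-6:v+40:3,u].mean(1).round(),"\nafter",f["frame"][v-6:v+40:3,u].mean(1).round())
E
```

```text
0.116 [[251.0, 274.0], [268.0, 228.0]]
0.076 [[253.0, 283.0], [270.0, 238.0]]
bar diff 2107
cols before [148. 124.  51.  36.  54.  62.  62.  69.  66.  62. 102. 116. 109. 103.
 102. 100.] 
after [140. 138. 134. 138. 138. 146.  90.  27.  36.  82. 114. 111. 109. 110.
 105. 106.]
```

Call:
drive_tool([
  [[0,0,0],[0,0,0]],
  [[0,0,0],[0,0,0]],
  [[0,0,0],[0,0,0]],
  [[0,0,0],[0,0,0]],
  [[0,0,0],[0,0,0]],
  [[0,0,0],[0,0,0]],
  [[0,0,0],[0,0,0]],
  [[0,0,0],[0,0,0]],
  [[0,0,0],[0,0,0]],
  [[0,0,0],[0,0,0]],
  [[0,0,0],[0,0,0]],
  [[0,0,0],[0,0,0]],
])

```text
t: 26.05
tool_pos: [0.4644, -0.3267, 0.0486]
ee_rot: [-3.128, -1.122, -1.759]
contact_force: [-6.9, 15.1, 28.6]
grip_width: 0.0005
finger_force: 14.1
```

The clamp bar came down fully (edge shift of at least 12 px against 10 expected), and the hold lasted 2.3 s at the hard stop. Now I let the pedal up and retreat along the entry path.

Call:
drive_tool([
  [[0,0,0.015],[0,0,0]],
  [[0,0,0.03],[0,0,0]],
  [[0,0,0.045],[0,0,0]],
  [[0,0,0.06],[0,0,0]],
  [[0,0,0.076],[0,0,0]],
  [[0,0,0.076],[0,0,0]],
  [[0,0,0.076],[0,0,0]],
])

```text
t: 26.63
tool_pos: [0.465, -0.3264, 0.0829]
ee_rot: [-3.13, -1.114, -1.756]
contact_force: [-0.4, 0.3, -0.1]
grip_width: 0.0003
finger_force: 0.0
```

Call:
drive_tool([
  [[0.005,0.026,0.014],[0,0,0]],
  [[0.009,0.052,0.028],[0,0,0]],
  [[0.014,0.079,0.041],[0,0,0]],
  [[0.018,0.105,0.055],[0,0,0]],
  [[0.023,0.131,0.069],[0,0,0]],
  [[0.028,0.157,0.083],[0,0,0]],
  [[0.032,0.183,0.097],[0,0,0]],
  [[0.037,0.21,0.11],[0,0,0]],
  [[0.041,0.236,0.124],[0,0,0]],
  [[0.046,0.262,0.18],[0,0,0]],
  [[0.046,0.262,0.26],[0,0,0]],
  [[0.046,0.262,0.32],[0,0,0]],
])

```text
t: 27.63
tool_pos: [0.4883, -0.1938, 0.2449]
ee_rot: [-3.133, -1.114, -1.752]
contact_force: [1.2, 0.6, -0.1]
grip_width: 0.0004
finger_force: 0.0
```

```bash
python3 - <<'E'
from h import *
from cell import env
o=env.get_obs();f=env.grab_frame("side");t=env.grab_frame("top")
o0,d=pickle.load(open("f2.pkl","rb"));_,d0=pickle.load(open("f0.pkl","rb"))
print(o["t"],o["tool_pos"].round(3),o["contact_force"].round(1))
D=cv2.absdiff(f["frame"],d["side"]["frame"]).max(2)
print("bar diff",(D[180:300,230:300]>40).sum())
D=cv2.absdiff(t["frame"],d0["top"]["frame"]).max(2)>45
for n,(a,b,c,e) in dict(jar=(115,150,165,197),box=(105,155,380,445),weight=(225,258,350,392)).items():print(n,D[a:b,c:e].sum())
Ds=cv2.absdiff(f["frame"],d0["side"]["frame"]).max(2)>45
for n,(a,b,c,e) in dict(pedal=(145,175,305,350),jar=(310,355,225,262),weight=(165,195,360,390),box=(130,172,252,300)).items():print("side",n,Ds[a:b,c:e].sum())
m=cv2.inRange(cv2.cvtColor(t["frame"],cv2.COLOR_RGB2HSV),(5,100,50),(20,255,255))
for c in cv2.findContours(m,0,2)[0]:
    if cv2.contourArea(c)>30:
        r=cv2.minAreaRect(c);print(np.round(r[0]),np.round(r[1]))
E
```

```text
27.6333 [ 0.488 -0.194  0.245] [ 1.2  0.6 -0.1]
bar diff 912
jar 49
box 0
weight 0
side pedal 339
side jar 0
side weight 0
side box 440
[195. 297.] [12. 12.]
[131. 267.] [34. 10.]
[144. 264.] [59. 14.]
[ 88. 248.] [ 2. 97.]
[ 81. 249.] [ 2. 99.]
[312. 175.] [ 8. 30.]
[164. 178.] [18. 43.]
[256. 166.] [37. 20.]
[278.  71.] [52. 77.]
```

Call:
drive_tool([
  [[-0.04,0.04,0.3],[0,0,0]],
  [[-0.04,0.04,0.3],[0,0,0]],
  [[-0.04,0.04,0.3],[0,0,0]],
  [[-0.04,0.04,0.3],[0,0,0]],
  [[-0.04,0.04,0.3],[0,0,0]],
  [[-0.04,0.04,0.3],[0,0,0]],
  [[-0.04,0.04,0.3],[0,0,0]],
  [[-0.04,0.04,0.3],[0,0,0]],
])

```text
t: 28.4
tool_pos: [0.4676, -0.1756, 0.3913]
ee_rot: [-3.138, -1.115, -1.749]
contact_force: [-0.3, 0.6, 0.2]
grip_width: 0.0002
finger_force: 0.0
```

```bash
python3 - <<'E'
from h import *
from cell import env
o=env.get_obs();f=env.grab_frame("side");t=env.grab_frame("top")
_,d0=pickle.load(open("f0.pkl","rb"));print(o["t"],o["tool_pos"].round(3))
S,S0=[x["frame"].astype(float).mean(2) for x in(f,d0["side"])]
for n,(a,b,c,e) in dict(pedal=(148,170,308,345),bar=(225,285,238,275),weight=(165,195,360,390),box=(130,172,252,300),jar=(310,355,225,262)).items():
    A,B=S0[a:b,c:e],S[a-3:b+3,c-3:e+3];r=cv2.matchTemplate(B.astype(np.float32),A.astype(np.float32),cv2.TM_CCOEFF_NORMED);k=np.unravel_index(r.argmax(),r.shape);print(n,"shift px",k[1]-3,k[0]-3,"score",r.max().round(3))
m=cv2.inRange(cv2.cvtColor(t["frame"],cv2.COLOR_RGB2HSV),(5,100,50),(20,255,255))
for c in cv2.findContours(m,0,2)[0]:
    r=cv2.minAreaRect(c)
    if cv2.contourArea(c)>30 and 140<r[0][1]<200:print(np.round(r[0]),np.round(r[1]))
E
```

```text
28.4 [ 0.468 -0.176  0.391]
pedal shift px 0 0 score 0.989
bar shift px 0 0 score 0.995
weight shift px 0 0 score 0.998
box shift px 0 0 score 0.922
jar shift px 0 0 score 0.996
[159. 184.] [36. 12.]
[314. 172.] [ 8. 16.]
[303. 178.] [ 8. 35.]
[238. 169.] [43. 23.]
```

```bash
python3 -c "
from cell import env
print(env.job_done())"
```

```text
the job is handed in; nothing more can be done
None
```

I handed the job in at about 28 s, and it gave no verdict: the three offcuts are in the tray, the scraper stands released on its mat, and the pedal was held at its stop for 2.3 s and is up again; the jar, box and weight did not move, and I entered the pedal stand tilted from its open left side because the arm could not comfortably reach it from the front.

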